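# Reassemble the portafilter at the tamping stand

### The arm

A 6-joint arm with a two-finger parallel gripper is mounted at the origin on the work surface. World frame = base frame: x ahead of the robot, y to its left, z up, the work surface at z = 0. Lengths are in m, angles in rad, forces in N, time in s.
With the tool pointing down it reaches from about 0.325 to 0.85 m from the base axis. Payload 4.4 kg.
Tool frame: the origin (TCP) lies at the very end of the fingers, on their centre line; the grasp point (between the pads) lies 19 mm behind it; z points along the fingers, y is the line along which they close (so a half turn about z gives the same grasp; the last joint's range is limited). The gripper opens to 94 mm and grips with 3 to 60 N. Pads are 16 mm wide; open, the fingers measure 119 mm over their backs; the gripper's body (75 mm by 177 mm) begins 78 mm behind the grasp point.
Start: joints at [1.157, 0.207, 1.542, -0, 1.393, -0.15], TCP at [0.149, 0.555, 0.18] pointing down, gripper open.
Joint ranges: [-2.73, 2.73], [-0.86, 2.22], [0.23, 2.46], [-1.11, 4.25], [0.08, 2.63], [-2.82, 2.82]. Speed limits (rad/s): [2.79, 2.79, 3.14, 3.14, 3.14, 3.14].

### API

Orientations are given as a 3x3 rotation matrix whose columns are the frame's x, y, z axes.
In Python, from bench import env gives the robot as it stands.
- The arm moves only by the tool apply_moves, never from a script. Its argument "plan" is a list of rows, each an object with "slide": the shift along the world's x, y, z in cm, a list of three; "turn": the turn, a rotation vector about the world's x, y, z in rad, a list of three; "fingers": the opening in per cent of the stroke, from 0 (shut) to 100 (fully open). A call has 1 to 8 rows; each row shifts and turns the commanded pose from where the row before left it; what a row does not reach is not made up. A row lasts 1/10 s, in which the tool goes at most 50 mm and 8.59 degrees, less where a joint would pass 70% of its speed; a pose out of reach is approached as far as the arm can. A call is refused whole if a number of a shift passes 5 or a number of a turn 0.15, either way. A call with a gripper value outside its range is refused whole. The fingers move at their own pace and stop on an object; "force" is the grip in N (left out, the last holds). Time passes only in rows, so rows that do not move let the fingers close. It gives the time, the measured TCP pose, the force, the opening and the grip force at its end, in the units of the state.
- env.read_state(): the state, without advancing time (a new reading comes with each control period).
- env.grab_frame(name): name is "scene" or "top"; returns the picture (420x560x3 uint8, blue, green, red); there is no depth.
- env.get_calibration(name): a dict with "intrinsics" (3x3 intrinsics, pixels), "rvec" (rotation vector, rad) and "tvec" (3), from world to camera coordinates, as OpenCV has them. Camera axes: x right, y down, z forward; pixel columns grow to the right and rows downward; lengths in m; the calibration is good to about 2 mm. A picture is of the moment at which its call begins. get_calibration takes no time and is no camera call.
- env.job_done(): hands the job in; it is judged then, once.
Trained networks look in the newest picture that a camera, given by its name, has taken for a name from the list of things; names that differ only in an ending like _2 or _b are one class to them, and where a whole thing is asked for, a point or a joint stands for the part that bears it (a point fixed in the world has none). Each returns a list of dicts, best first, with "p" (0 to 1); they miss things now and then, are a little off and sometimes report something else, mostly with a low value. They report only what shows in the picture. A call takes as long as a camera call. They do not tell look-alikes from the thing itself.
- env.spot_in(label, camera): "box" ([left, top, width, height] in pixels, round what is visible of it).
- env.regions_of(label, camera): "region" (420x560 bool, what is visible of it) and "box" ([left, top, width, height] in pixels, round what is visible of it).
The state is a dict: "time": time; "q": joint angles; "dq": joint speeds; "tau": joint torques, N m; "position": TCP position; "ee_rot": TCP orientation; "force": force on the tool from outside, world axes, zero at the start; "wrist_torque": the same for the moment, N m; "grip_width": opening from 0.0 (shut) to 1.0 (fully open); "gripper_force": force on a finger pad.
Only numpy, scipy, OpenCV 4.12 (cv2) and the standard library are available. Lean on these libraries where they do the work, as an engineer would, in place of code of your own. Each camera call takes 0.05 s, during which the arm holds its last target. There are 200 camera calls.

### The job

The espresso tools lie about after washing: put the station together again for the next shot. On the portafilter in the tamping stand, seat the deep double basket, then the dosing ring over the basket's flange, then stand the tamper down through the ring on the basket floor; also put the levelling tool into the recess of the round rubber rest, whenever you like. Everything must sit fully home and upright, and the shallow single basket, espresso cup, green catch cup and milk jug stay where they are.

Things in the scene. Friction and masses are not known exactly. Their poses are not given: they have to be found in the camera images.
- portafilter_seat (a point): Centre of the top edge of the portafilter's steel ring (fixed, 74 mm above the counter, z up). Ring 60 mm outside, 55.6 mm inside, 28 mm tall, open at both ends; two lugs 11 to 17 mm below the edge reach 32 mm from the axis. It stands on a pillar with a round foot (96 mm wide, 8 mm high). Its dark handle (29 mm thick) runs 200 mm out along this frame's -x, its top 1.5 mm below the ring's edge.
- rest_floor (a point): Black round rubber tool rest, fixed to the counter, 76 mm across and 7 mm high, with a round recess 53 mm wide; this point is the centre of the recess floor, 2 mm above the counter, z up.
- basket_mid (a point): Double basket: deep straight-walled round steel cup, perforated floor, open side up, 28 mm tall. Flange at the top 65 mm across, 4 mm thick (the part to grip); body 50 mm outside, 44 mm at the bottom, 47 mm inside; floor 2 mm. Point: on its axis, 14 mm above its underside, z up. Home: flange on the portafilter ring's top edge, point 10 mm below that edge.
- ring_mid (a point): Dosing ring: aluminium, open right through, 26 mm tall, wide end down. Collar (upper 18 mm, the part to grip) 61 mm outside, 51 mm inside; below it shoulder and skirt up to 80 mm outside. The skirt, 5 mm deep, flaring from 71 mm inside, goes round the basket's flange. Point: on its axis, 13 mm above its underside, z up. Home: shoulder on the flange, point 12 mm above the portafilter ring's top edge.
- tamper_mid (a point): Tamper: standing, 92 mm tall; steel base 44 mm across, 14 mm high, bevelled to 37 mm at the bottom; slim neck; dark wooden knob 34 mm across (grip it 56 to 83 mm above the underside). 0.26 to 0.42 kg. Point: on its axis, 46 mm above its underside, z up. Home: base on the basket's floor, point 24 mm above the portafilter ring's top edge.
- leveller_mid (a point): Levelling tool: low solid metal puck, 30 mm tall; base 47 mm across, 10 mm high, above it a dark grip 58 mm across, 20 mm high, with a bright band and a bright disc on top. Point: on its axis, 15 mm above its underside, z up. Home: base in the recess of the rubber rest, point 15 mm above the recess floor.
- single_mid (a point): Single basket, to be left alone: same 65 mm flange and 28 mm height as the double basket, but stepped, with only a narrow 36 mm well in the lower part. The point is on its axis half-way up, z up.
- cup_mid (a point): White ceramic espresso cup, to be left alone: 63 mm across the rim, 58 mm tall, handle reaching 51 mm from the axis along its +x. The point is on its axis half-way up, z up.
- catch_mid (a point): Green plastic catch cup, to be left alone: 61 mm across, 62 mm tall, no handle. The point is on its axis half-way up, z up.
- jug_mid (a point): Small steel milk jug, to be left alone: 68 mm across, 70 mm tall, handle reaching 53 mm from the axis along its +x. The point is on its axis half-way up, z up.
Not all that is in view belongs to the job. Of the things shaped like the part that bears rest_floor, the black one is meant.

How it is judged:
On the way, in this order (a step that is already met when the one before it is completed fails the run):
1. the double basket is seated in the portafilter (horizontal distance between basket_mid and portafilter_seat below 0.004 m and z of basket_mid in the frame of portafilter_seat between -0.0125 and -0.0075 m and angle between basket_mid's own z axis and vertical below 0.07 rad), for 0.2 s.
2. the dosing ring is seated on the basket's flange (all of step 1 and horizontal distance between ring_mid and portafilter_seat below 0.006 m and z of ring_mid in the frame of portafilter_seat between 0.0095 and 0.0145 m and angle between ring_mid's own z axis and vertical below 0.07 rad), for 0.2 s.
3. the tamper stands in the ring on the basket floor (all of step 2 and horizontal distance between tamper_mid and portafilter_seat below 0.008 m and z of tamper_mid in the frame of portafilter_seat between 0.021 and 0.0275 m and angle between tamper_mid's own z axis and vertical below 0.07 rad), for 0.2 s.
At the end, for the whole second after the job is handed in: Basket seated in the portafilter (4 mm off axis at most), dosing ring on its flange (6 mm), tamper on the basket floor (8 mm), leveller in the rest's recess (8 mm); heights within 2.5 to 3.5 mm of home, all upright within 4 degrees, released and at rest (all of step 3 and horizontal distance between leveller_mid and rest_floor below 0.008 m and z of leveller_mid in the frame of rest_floor between 0.012 and 0.018 m and angle between leveller_mid's own z axis and vertical below 0.07 rad); the robot touches nothing.
It fails at once if the single basket is moved by more than 20 mm or tipped (distance of single_mid from where it was at the start of the episode above 0.02 m or angle between single_mid's own z axis and vertical above 0.35 rad).
It fails at once if the espresso cup is moved by more than 20 mm or tipped (distance of cup_mid from where it was at the start of the episode above 0.02 m or angle between cup_mid's own z axis and vertical above 0.35 rad).
It fails at once if the catch cup is moved by more than 20 mm or tipped (distance of catch_mid from where it was at the start of the episode above 0.02 m or angle between catch_mid's own z axis and vertical above 0.35 rad).
It fails at once if the milk jug is moved by more than 20 mm or tipped (distance of jug_mid from where it was at the start of the episode above 0.02 m or angle between jug_mid's own z axis and vertical above 0.35 rad).
It also fails if it takes over 128 s, if anything falls off the work surface, if the arm or the gripper's body presses on something with over 40 N, if the wrist force passes 120 N, or if a joint passes its speed limit or range.

## Working session

There is one attempt and no reset: what is moved stays moved. The work goes in short steps, Python scripts to look and compute and a tool call to move; the robot and the scene stay as the last step left them, time stands still between calls to the robot, and variables do not carry over. Pictures are saved under pics/ and viewed, at most 16 in all, crops included, and the job is handed in when it is done.

Besides the shell and the picture viewer there is one more tool, called after "Request:" by a JSON object that holds its "op" and its "data". apply_moves: Moves the arm, as the interface text tells. Its arguments: {"type":"object","properties":{"plan":{"type":"array","items":{"type":"object","properties":{"slide":{"type":"array","items":{"type":"number"}},"turn":{"type":"array","items":{"type":"number"}},"fingers":{"type":"number"}}}},"force":{"type":"number"}},"required":["plan"]}

```bash
ls; mkdir -p pics; python3 - <<'E'
from bench import env
import cv2,numpy as np
for n in("scene","top"):
    f=env.grab_frame(n); cv2.imwrite(f"pics/{n}0.png",f)
    c=env.get_calibration(n); R=cv2.Rodrigues(np.array(c["rvec"]))[0]
    print(n,np.round(c["intrinsics"],1).tolist(),(-R.T@np.array(c["tvec"]).ravel()).round(3),R.round(2).tolist())
for l in "portafilter_seat rest_floor basket_mid ring_mid tamper_mid leveller_mid single_mid cup_mid catch_mid jug_mid".split():
    for n in("scene","top"):
        print(l,n,[(np.round(d["box"]).astype(int).tolist(),round(d["p"],2)) for d in env.spot_in(l,n)][:4])
s=env.read_state();print(s["time"],s["position"],np.round(s["ee_rot"],3).tolist(),s["grip_width"])
E
```

```text
pics
scene [[387.2, 0.0, 276.1], [0.0, 387.2, 208.9], [0.0, 0.0, 1.0]] [0.739 0.426 0.703] [[-0.9, 0.43, 0.01], [0.34, 0.72, -0.61], [-0.28, -0.54, -0.79]]
top [[380.1, 0.0, 279.2], [0.0, 380.1, 206.4], [0.0, 0.0, 1.0]] [0.407 0.019 1.025] [[0.02, -1.0, 0.01], [-0.99, -0.02, -0.12], [0.12, -0.01, -0.99]]
portafilter_seat scene [([304, 225, 108, 89], 0.83), ([244, 159, 34, 20], 0.63)]
portafilter_seat top [([201, 201, 35, 93], 0.56)]
rest_floor scene [([248, 158, 28, 21], 0.83), ([288, 124, 25, 24], 0.81), ([298, 153, 36, 29], 0.63)]
rest_floor top [([362, 268, 25, 29], 0.83), ([318, 264, 27, 25], 0.8)]
basket_mid scene [([182, 183, 34, 24], 0.69)]
basket_mid top [([328, 153, 25, 22], 0.78)]
ring_mid scene [([282, 340, 44, 43], 0.68)]
ring_mid top [([172, 170, 25, 25], 0.77)]
tamper_mid scene [([198, 126, 20, 35], 0.88)]
tamper_mid top [([381, 180, 21, 23], 0.55)]
leveller_mid scene [([385, 333, 38, 34], 0.71), ([305, 222, 105, 90], 0.53)]
leveller_mid top [([145, 228, 23, 21], 0.98), ([334, 214, 28, 31], 0.26), ([397, 231, 27, 24], 0.23)]
single_mid scene [([236, 113, 26, 23], 0.8)]
single_mid top [([398, 230, 23, 23], 0.57)]
cup_mid scene [([192, 224, 32, 40], 0.72), ([284, 336, 44, 50], 0.25)]
cup_mid top [([277, 142, 23, 20], 0.66)]
catch_mid scene [([287, 195, 31, 35], 0.86)]
catch_mid top [([277, 219, 20, 22], 0.7), ([218, 140, 27, 31], 0.29)]
jug_mid scene [([219, 284, 46, 48], 0.8)]
jug_mid top [([218, 138, 27, 35], 0.66)]
1.1 [0.14937944 0.55526016 0.1797672 ] [[-0.966, 0.26, 0.0], [0.26, 0.966, 0.0], [-0.0, 0.0, -1.0]] 0.9982827659337711
```

```bash
python3 - <<'E'
import cv2,numpy as np
a=cv2.imread("pics/scene0.png");b=cv2.imread("pics/top0.png")
cv2.imwrite("pics/s1.png",cv2.resize(a[90:400,150:450],(774,800*310//300))[:600] if 0 else cv2.resize(a[95:395,150:450],(600,600),interpolation=cv2.INTER_CUBIC))
cv2.imwrite("pics/t1.png",cv2.resize(b[120:320,130:440],(800,516),interpolation=cv2.INTER_CUBIC))
E
```

```text
(no output)
```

View pics/s1.png

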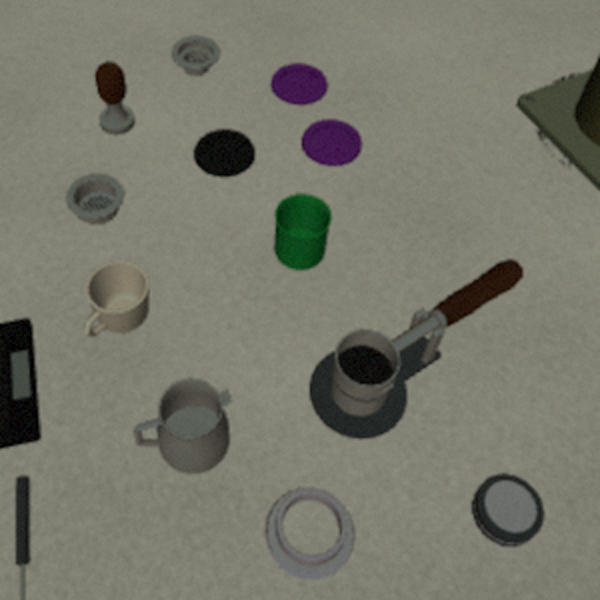

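View pics/t1.png

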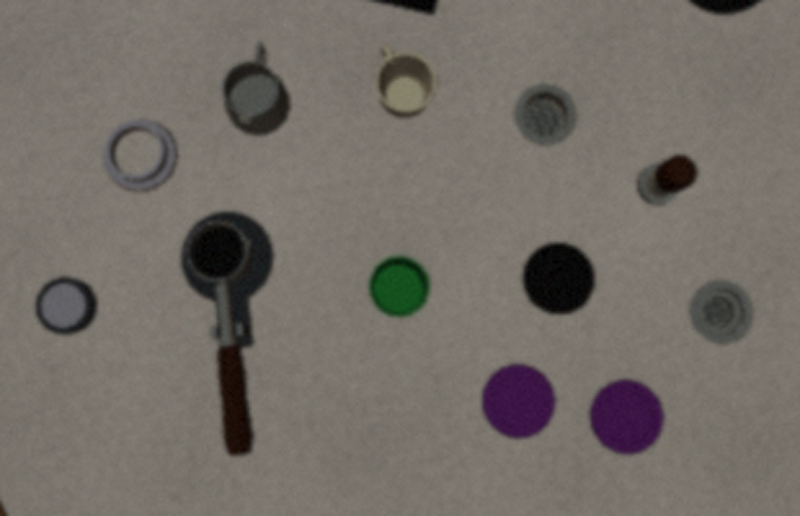

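The basket candidates are two stepped or plain steel cups. The one at top px (341,164), scene (198,194), shows a wide perforated floor. The one at top px (409,240), scene (247,122), shows a narrow stepped well. The rests are one black disc at top (346,227) and two purple ones at (331,275) and (373,281). Next I take a close crop and fit positions.

```bash
cat > h.py <<'E'
from bench import env
import cv2,numpy as np
from scipy.optimize import minimize
C={n:env.get_calibration(n) for n in("scene","top")}
def proj(P,n):
    c=C[n];return cv2.projectPoints(np.float64(P).reshape(-1,1,3),np.array(c["rvec"]),np.array(c["tvec"]),np.array(c["intrinsics"]),None)[0][:,0]
t=np.linspace(0,2*np.pi,48,endpoint=False)
# profiles: (z above underside, radius) [mm]
PR=dict(basket_mid=[(0,22),(10,25),(24,25),(24,32.5),(28,32.5)],single_mid=[(0,18),(14,18),(24,25),(24,32.5),(28,32.5)],
 ring_mid=[(0,40),(8,37),(8,30.5),(26,30.5)],tamper_mid=[(0,18.5),(4,22),(14,22),(18,8),(52,9),(60,17),(80,17),(92,10)],
 leveller_mid=[(0,23.5),(10,23.5),(10,29),(30,29)],rest_floor=[(0,38),(7,38)],catch_mid=[(0,27),(62,30.5)])
def sil(pr,x,y,z,n,S=4):
    m=np.zeros((420*S,560*S),np.uint8)
    R=[proj(np.c_[x+r/1e3*np.cos(t),y+r/1e3*np.sin(t),np.full(48,z+h/1e3)],n) for h,r in pr]
    for a,b in zip(R[:-1],R[1:]): cv2.fillConvexPoly(m,cv2.convexHull(np.round((np.vstack([a,b])+.5)*S-.5).astype(np.int32)),1)
    return m
def fit(regs,pr,x0,z=0.,S=4):
    big={n:cv2.resize(r.astype(np.float32),None,fx=S,fy=S,interpolation=cv2.INTER_LINEAR)>.5 for n,r in regs.items()}
    def cost(p):
        c=0
        for n,b in big.items():
            m=sil(pr,p[0],p[1],z,n)>0; c+=1-(m&b).sum()/(m|b).sum()
        return c
    r=minimize(cost,x0,method="Nelder-Mead",options=dict(initial_simplex=np.array(x0)+[[0,0],[.012,0],[0,.012]],xatol=2e-4,fatol=1e-4))
    return r.x,r.fun
def unproj(uv,n,z):
    c=C[n];R=cv2.Rodrigues(np.array(c["rvec"]))[0];tv=np.array(c["tvec"]).ravel()
    d=R.T@np.linalg.inv(np.array(c["intrinsics"]))@[uv[0],uv[1],1];o=-R.T@tv
    return (o+d*(z-o[2])/d[2])[:2]
E
python3 - <<'E'
from h import *
for n in C: globals()['I'+n]=env.grab_frame(n)
def near(l,n,uv):
    best=None
    for d in env.regions_of(l,n):
        b=d["box"];e=np.hypot(b[0]+b[2]/2-uv[0],b[1]+b[3]/2-uv[1])
        if e<20 and(best is None or e<best[0]): best=(e,d["region"])
    return None if best is None else fill(best[1])
def fill(r):
    cs=cv2.findContours(r.astype(np.uint8),0,2)[0];m=np.zeros((420,560),np.uint8);cv2.drawContours(m,[max(cs,key=cv2.contourArea)],-1,1,-1);return m
P=dict(basket_mid=((199,195),(340,164)),single_mid=((249,124),(409,241)),ring_mid=((304,361),(184,182)),tamper_mid=((208,143),(391,191)),leveller_mid=((404,350),(156,238)),rest_floor=((262,172),(346,227)),catch_mid=((302,212),(287,230)))
for l,(a,b) in P.items():
    rg={n:near(l,n,u) for n,u in(("scene",a),("top",b))};rg={k:v for k,v in rg.items() if v is not None}
    x0=unproj(b,"top",.02)
    for s in [rg]+[{k:v} for k,v in rg.items()]:
        r=fit(s,PR[l],x0);print(l,list(s),(r[0]*1e3).round(1),round(r[1],3))
print("foot",1e3*unproj((218,219),"top",.008),"ringtop",1e3*unproj((130+217/2.58,120+251/2.58),"top",.074),1e3*unproj((150+366/2,95+360/2),"scene",.074))
c=np.vstack([cv2.resize(Iscene[175:215,170:230],(480,320),interpolation=3),cv2.resize(Iscene[105:140,220:280],(480,280),interpolation=3)])
d=cv2.resize(Itop[185:255,180:250],(0,0),fx=8,fy=8,interpolation=3)[:600,:]
c=np.hstack([c[:560],np.zeros((560,0,3),np.uint8)]);cv2.imwrite("pics/c1.png",np.clip(c.astype(float)*1.6,0,255))
E
```

```text
basket_mid ['scene'] [ 644.3 -157.4] 0.063
basket_mid ['scene'] [ 644.3 -157.4] 0.063
single_mid ['scene', 'top'] [ 444.9 -335.8] 0.199
single_mid ['scene'] [ 442.8 -339.3] 0.093
single_mid ['top'] [ 445.2 -334.5] 0.07
ring_mid ['scene', 'top'] [595.7 268.7] 0.133
ring_mid ['scene'] [595.4 268.2] 0.038
ring_mid ['top'] [597.6 270.8] 0.056
tamper_mid ['scene', 'top'] [ 578.7 -276.7] 0.28
tamper_mid ['scene'] [ 576.5 -281.6] 0.097
tamper_mid ['top'] [ 580.1 -276.7] 0.105
leveller_mid ['scene', 'top'] [436. 332.] 0.113
leveller_mid ['scene'] [435.2 331.4] 0.043
leveller_mid ['top'] [436.2 333.1] 0.047
rest_floor ['scene', 'top'] [ 477.1 -172.8] 0.151
rest_floor ['scene'] [ 475.4 -174. ] 0.061
rest_floor ['top'] [ 477.7 -172.1] 0.068
catch_mid ['scene', 'top'] [462.1  -4.3] 0.113
catch_mid ['scene'] [460.5  -5.5] 0.036
catch_mid ['top'] [462.7  -4. ] 0.049
foot [492.0845567  173.07919778] ringtop [490.66272533 172.98328207] [493.23565613 175.3080009 ][ WARN:0@7.824] global loadsave.cpp:1063 imwrite_ Unsupported depth image for selected encoder is fallbacked to CV_8U.
```

View pics/c1.png

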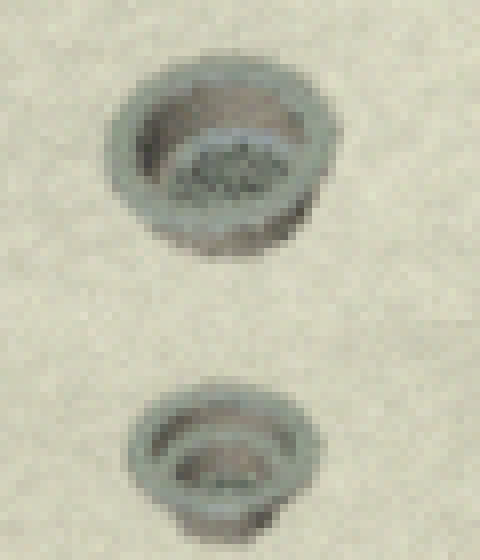

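The upper cup in the crop, scene (198,194), is the deep double basket: wide perforated floor and straight wall. The lower one, scene (247,122), is the stepped single. I'm setting off to the double at about (645,-156) mm.

Request:
{"op": "apply_moves", "data": {"plan": [{"slide":[2.7,-4,0],"turn":[0,0,0.131],"fingers":100},{"slide":[2.7,-4,0],"turn":[0,0,0.131],"fingers":100},{"slide":[2.7,-4,0],"fingers":100},{"slide":[2.7,-4,0],"fingers":100},{"slide":[2.7,-4,0],"fingers":100},{"slide":[2.7,-4,0],"fingers":100},{"slide":[2.7,-4,0],"fingers":100},{"slide":[2.7,-4,0],"fingers":100}]}}

```text
schema error: expected keys slide, turn, fingers
```

Request:
{"op": "apply_moves", "data": {"plan": [{"slide":[2.8,-4,0],"fingers":100},{"slide":[2.8,-4,0],"fingers":100},{"slide":[2.8,-4,0],"fingers":100},{"slide":[2.8,-4,0],"fingers":100},{"slide":[2.8,-4,0],"fingers":100},{"slide":[2.8,-4,0],"fingers":100},{"slide":[2.8,-4,0],"fingers":100},{"slide":[2.8,-4,0],"fingers":100}]}}

```text
schema error: expected keys slide, turn, fingers
```

Request:
{"op": "apply_moves", "data": {"plan": [{"slide":[2.7,-4,0],"turn":[0,0,0.131],"fingers":100},{"slide":[2.7,-4,0],"turn":[0,0,0.131],"fingers":100},{"slide":[2.7,-4,0],"turn":[0,0,0],"fingers":100},{"slide":[2.7,-4,0],"turn":[0,0,0],"fingers":100},{"slide":[2.7,-4,0],"turn":[0,0,0],"fingers":100},{"slide":[2.7,-4,0],"turn":[0,0,0],"fingers":100},{"slide":[2.7,-4,0],"turn":[0,0,0],"fingers":100},{"slide":[2.7,-4,0],"turn":[0,0,0],"fingers":100}]}}

```text
time: 2.7
position: [0.3663, 0.2336, 0.1801]
ee_rot: [[-1.0, 0.001, 0.001], [0.001, 1.0, 0.001], [-0.001, 0.001, -1.0]]
force: [-0.1, 0.3, 0.5]
grip_width: 1.0
gripper_force: 0.0
```

Request:
{"op": "apply_moves", "data": {"plan": [{"slide":[2.8,-4,0],"turn":[0,0,0],"fingers":100},{"slide":[2.8,-4,0],"turn":[0,0,0],"fingers":100},{"slide":[2.8,-4,0],"turn":[0,0,0],"fingers":100},{"slide":[2.8,-4,0],"turn":[0,0,0],"fingers":100},{"slide":[2.8,-4,0],"turn":[0,0,0],"fingers":100},{"slide":[2.8,-4,0],"turn":[0,0,0],"fingers":100},{"slide":[2.8,-4,0],"turn":[0,0,0],"fingers":100},{"slide":[2.8,-4,0],"turn":[0,0,0],"fingers":100}]}}

```text
time: 3.5
position: [0.5903, -0.0866, 0.1798]
ee_rot: [[-1.0, 0.001, 0.0], [0.001, 1.0, 0.0], [-0.0, 0.0, -1.0]]
force: [0.7, -0.2, 0.2]
grip_width: 1.0
gripper_force: 0.0
```

Request:
{"op": "apply_moves", "data": {"plan": [{"slide":[2.8,-3.5,0],"turn":[0,0,0],"fingers":100},{"slide":[2.7,-3.4,0],"turn":[0,0,0],"fingers":100},{"slide":[0,0,-4],"turn":[0,0,0],"fingers":100},{"slide":[0,0,-4],"turn":[0,0,0],"fingers":100},{"slide":[0,0,-1],"turn":[0,0,0],"fingers":100}]}}

```text
time: 4.0
position: [0.6403, -0.1527, 0.0837]
ee_rot: [[-1.0, 0.002, -0.01], [0.002, 1.0, 0.004], [0.01, 0.004, -1.0]]
force: [-0.9, -0.0, -1.0]
grip_width: 1.002
gripper_force: 0.0
```

```bash
cat >> h.py <<'E'
def shot(n,box,f,name):
    I=env.grab_frame(n);l,t_,r,b=box
    cv2.imwrite("pics/"+name,np.clip(cv2.resize(I[t_:b,l:r],None,fx=f,fy=f,interpolation=3).astype(float)*1.5,0,255).astype(np.uint8));return I
E
python3 - <<'E'
from h import *
I=cv2.imread("pics/top0.png")
print(1e3*unproj((341.6,163.8),"top",.028),proj([[.645,-.156,.028]],"scene"),proj([[.645,-.156,.028]],"top"))
cv2.imwrite("pics/x.png",I)
shot("scene",(130,90,310,250),4,"s2.png")
E
```

```text
[ 647.04650783 -154.75291751] [[197.5102041  191.65008974]] [[342.06099053 164.55840897]]
```

View pics/s2.png

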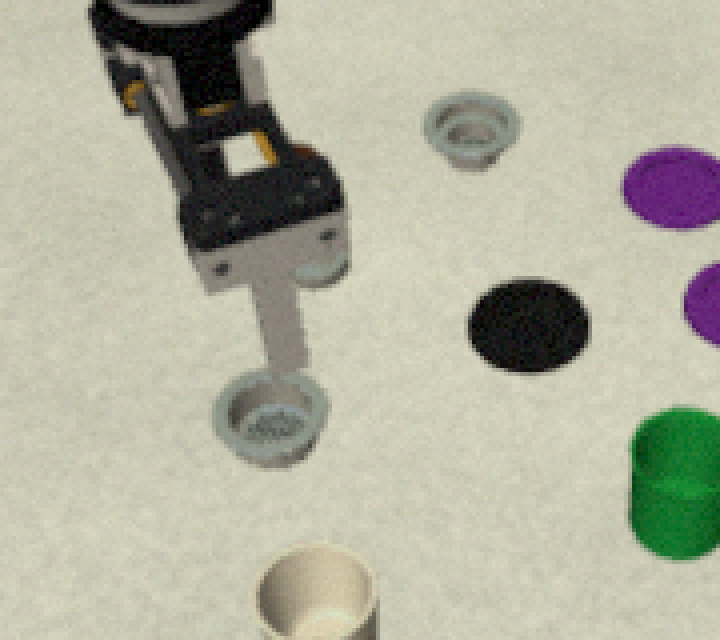

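The picture shows the open gripper over the double basket at crop (270,415), with nothing else in the way. I'm descending and gripping it.

Request:
{"op": "apply_moves", "data": {"plan": [{"slide":[0.1,0,0],"turn":[0,0,0],"fingers":100},{"slide":[0,0,-3],"turn":[0,0,0],"fingers":100},{"slide":[0,0,-2.5],"turn":[0,0,0],"fingers":100},{"slide":[0,0,0],"turn":[0,0,0],"fingers":100}]}}

```text
time: 4.45
position: [0.6443, -0.1529, 0.0339]
ee_rot: [[-1.0, 0.0, -0.003], [0.0, 1.0, 0.001], [0.003, 0.001, -1.0]]
force: [-1.4, -0.6, -1.1]
grip_width: 1.0
gripper_force: 0.0
```

Request:
{"op": "apply_moves", "data": {"plan": [{"slide":[0.2,-0.2,-0.9],"turn":[0,0,0],"fingers":100},{"slide":[0,0,-0.8],"turn":[0,0,0],"fingers":100},{"slide":[0,0,0],"turn":[0,0,0],"fingers":70},{"slide":[0,0,0],"turn":[0,0,0],"fingers":60},{"slide":[0,0,0],"turn":[0,0,0],"fingers":60},{"slide":[0,0,0],"turn":[0,0,0],"fingers":60}], "force": 12}}

```text
time: 5.05
position: [0.6478, -0.1559, 0.0184]
ee_rot: [[-1.0, 0.001, 0.001], [0.001, 1.0, -0.0], [-0.001, -0.0, -1.0]]
force: [0.1, 0.5, 0.6]
grip_width: 0.696
gripper_force: 0.0
```

Request:
{"op": "apply_moves", "data": {"plan": [{"slide":[-0.2,0,-0.2],"turn":[0,0,0],"fingers":75},{"slide":[0,0,0],"turn":[0,0,0],"fingers":60},{"slide":[0,0,0],"turn":[0,0,0],"fingers":60},{"slide":[0,0,0],"turn":[0,0,0],"fingers":60},{"slide":[0,0,0],"turn":[0,0,0],"fingers":60},{"slide":[0,0,2],"turn":[0,0,0],"fingers":60},{"slide":[0,0,4],"turn":[0,0,0],"fingers":60},{"slide":[0,0,4],"turn":[0,0,0],"fingers":60}], "force": 15}}

```text
time: 5.85
position: [0.6443, -0.1553, 0.1155]
ee_rot: [[-1.0, 0.001, -0.003], [0.001, 1.0, 0.001], [0.003, 0.001, -1.0]]
force: [0.8, -0.7, -0.3]
grip_width: 0.597
gripper_force: 0.0
```

```bash
python3 - <<'E'
from h import *
s=env.read_state();print(s["position"],s["grip_width"],s["gripper_force"],s["force"])
Is=shot("scene",(130,90,290,210),4,"s3.png");s=env.read_state();print(s["position"])
env.grab_frame("top")
for n in C:
    for l in("basket_mid","portafilter_seat"):
        for d in env.regions_of(l,n)[:2]: print(n,l,d["box"],d["p"])
# portafilter ring top crop
I=cv2.imread("pics/top0.png");J=cv2.imread("pics/scene0.png")
a=np.hstack([cv2.resize(I[190:250,185:245],(400,400),interpolation=3),cv2.resize(J[250:310,295:355],(400,400),interpolation=3)])
cv2.imwrite("pics/p1.png",np.clip(a*1.6,0,255).astype(np.uint8))
E
```

```text
[ 0.64432494 -0.15532961  0.11551664] 0.5974194241205398 0.0 [ 0.81489693 -0.65724353 -0.29150646]
[ 0.65004075 -0.15739668  0.12545491]
scene basket_mid [180.7, 180.7, 33.3, 26.8] 0.92
scene portafilter_seat [305.2, 222.7, 105.2, 90.5] 0.57
top portafilter_seat [200.3, 200.8, 34.0, 93.9] 0.6
```

View pics/s3.png

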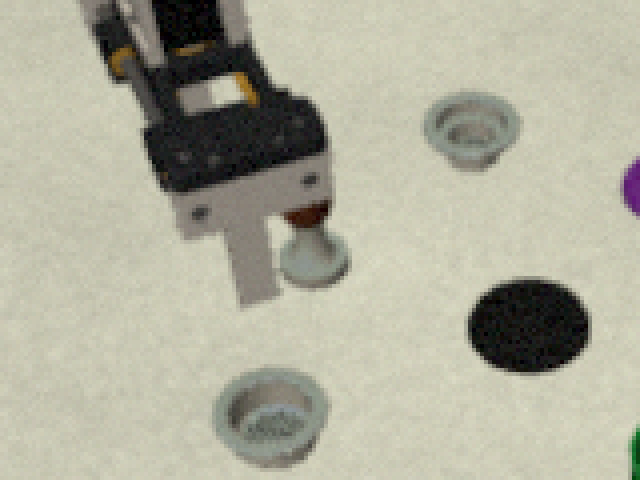

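View pics/p1.png

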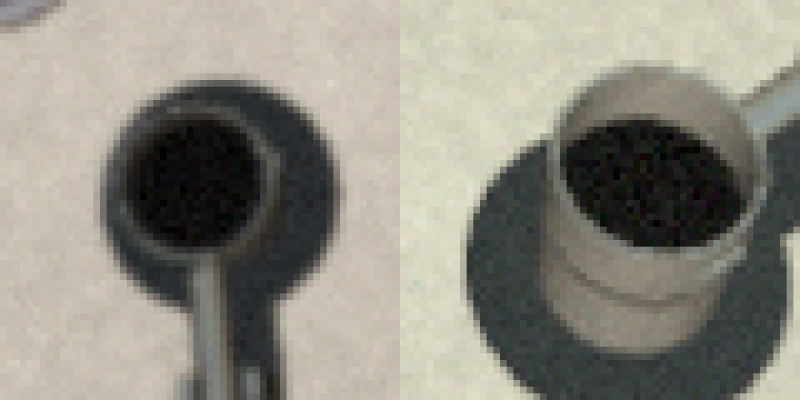

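The basket was not gripped. It still sits at crop (270,415), probably because the fingers were still closing when I lifted. The portafilter ring is clear at top px about (214,218). I'll go back down and check contact before lifting.

Request:
{"op": "apply_moves", "data": {"plan": [{"slide":[0,0,0],"turn":[0,0,0],"fingers":90},{"slide":[0,0,0],"turn":[0,0,0],"fingers":90},{"slide":[-0.3,0,-3],"turn":[0,0,0],"fingers":90},{"slide":[0,0,-3],"turn":[0,0,0],"fingers":90},{"slide":[0,0,-3],"turn":[0,0,0],"fingers":90},{"slide":[0,0,-1.4],"turn":[0,0,0],"fingers":90},{"slide":[0,0,0],"turn":[0,0,0],"fingers":60},{"slide":[0,0,0],"turn":[0,0,0],"fingers":60}]}}

```text
time: 6.95
position: [0.6429, -0.1559, 0.0122]
ee_rot: [[-1.0, 0.001, 0.001], [0.001, 1.0, -0.0], [-0.001, -0.0, -1.0]]
force: [-0.1, -0.3, 0.8]
grip_width: 0.767
gripper_force: 0.0
```

Request:
{"op": "apply_moves", "data": {"plan": [{"slide":[0,0,0],"turn":[0,0,0],"fingers":60},{"slide":[0,0,0],"turn":[0,0,0],"fingers":60},{"slide":[0,0,0],"turn":[0,0,0],"fingers":60},{"slide":[0,0,0],"turn":[0,0,0],"fingers":60}]}}

```text
time: 7.35
position: [0.643, -0.156, 0.0127]
ee_rot: [[-1.0, 0.001, 0.001], [0.001, 1.0, -0.001], [-0.001, -0.001, -1.0]]
force: [-0.4, 0.8, -0.4]
grip_width: 0.599
gripper_force: 0.0
```

```bash
python3 - <<'E'
from h import *
a=shot("scene",(150,130,240,220),6,"s4.png")
b=env.grab_frame("top")
a=np.hstack([cv2.resize(a[150:220,160:230],(400,400),interpolation=3),cv2.resize(b[125:205,305:385],(400,400),interpolation=3)])
cv2.imwrite("pics/s4.png",np.clip(a*1.5,0,255).astype(np.uint8))
print(proj([[.643,-.156,.0127],[.643,-.128,.0127],[.643,-.184,.0127],[.643,-.128,.05]],"scene"))
E
```

```text
[[199.31609639 195.65336869]
 [203.36642159 204.33083346]
 [195.40182449 187.26738611]
 [201.0720981  193.77320108]]
```

View pics/s4.png

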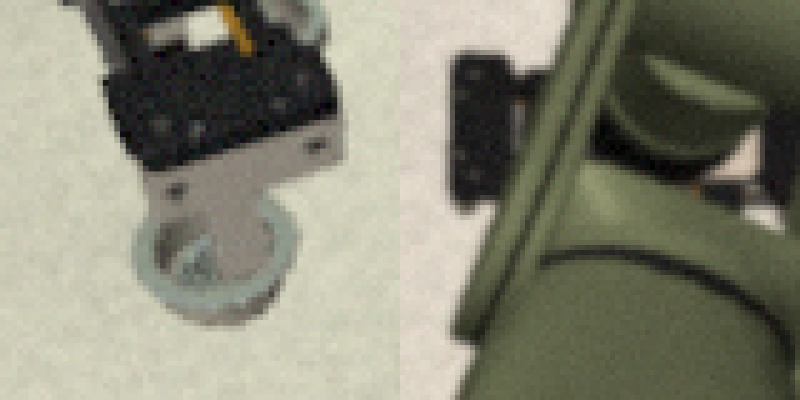

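```bash
python3 - <<'E'
from h import *
for x,y,z,w in((.643,-.153,.09,.094),(.649,-.157,.12,.0564),(.643,-.156,.0127,.0564)):
  print([proj([[x,y+s*w/2,z]],"scene").round(1).tolist() for s in(-1,0,1)],[proj([[x,y+s*(w/2+.012),z]],"scene").round(1).tolist() for s in(-1,1)])
print(unproj((198,193.7),"scene",.028))
r=[d for d in env.regions_of("basket_mid","scene")][:2]
for d in r: print(d["box"],d["p"],fit({"scene":d["region"]},PR["basket_mid"],(.645,-.156)))
E
```

```text
[[[187.8, 159.3]], [[194.6, 173.6]], [[201.9, 188.8]]] [[[186.1, 155.8]], [[203.8, 192.9]]]
[[[184.9, 154.7]], [[189.0, 163.4]], [[193.4, 172.5]]] [[[183.1, 151.1]], [[195.2, 176.4]]]
[[[195.4, 187.2]], [[199.3, 195.7]], [[203.4, 204.4]]] [[[193.7, 183.7]], [[205.2, 208.2]]]
[ 0.64595161 -0.14978512]
[181.2, 181.5, 32.9, 25.8] 0.75 (array([ 0.64520409, -0.1570452 ]), np.float64(0.4630620985010707))
```

The finger appears to end above the near rim, not beside it: its tip is at about px (202,198), against a prediction of (204,205). So the true fingertip is higher than I assumed. I'll open and feel downward in small steps.

Request:
{"op": "apply_moves", "data": {"plan": [{"slide":[0,0,0],"turn":[0,0,0],"fingers":100},{"slide":[0,0,0],"turn":[0,0,0],"fingers":100},{"slide":[0,0,0],"turn":[0,0,0],"fingers":100},{"slide":[0,0,0],"turn":[0,0,0],"fingers":100},{"slide":[0,0,0],"turn":[0,0,0],"fingers":100},{"slide":[0,0,-0.4],"turn":[0,0,0],"fingers":100},{"slide":[0,0,-0.4],"turn":[0,0,0],"fingers":100},{"slide":[0,0,0],"turn":[0,0,0],"fingers":100}]}}

```text
time: 8.3
position: [0.6415, -0.1554, 0.0026]
ee_rot: [[-1.0, 0.001, -0.002], [0.001, 1.0, 0.001], [0.002, 0.001, -1.0]]
force: [-0.0, -0.1, 0.4]
grip_width: 0.998
gripper_force: 0.0
```

```bash
python3 - <<'E'
from h import *
s=env.read_state();print(s["position"],s["q"],s["force"],s["grip_width"])
a=shot("scene",(160,140,240,220),7,"s5.png")
E
```

```text
[ 0.64153991 -0.15541286  0.00262705] [-3.68634025e-01  5.62865971e-01  1.44649632e+00  3.59508311e-06
  1.13416260e+00 -1.93862682e+00] [-0.02289651 -0.13156607  0.38613969] 0.9983491364640049
```

View pics/s5.png

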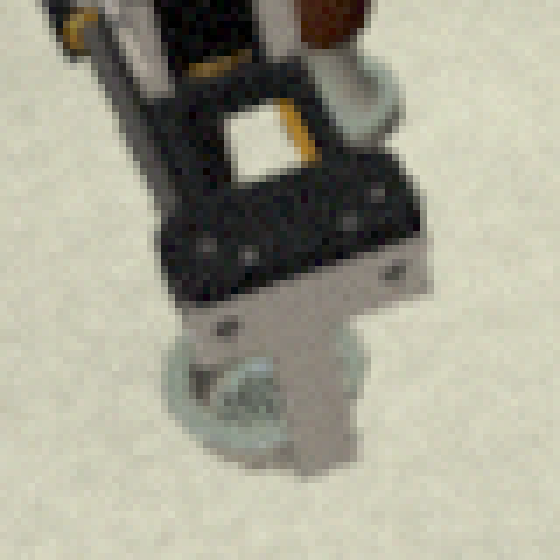

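Request:
{"op": "apply_moves", "data": {"plan": [{"slide":[0,0,0],"turn":[0,0,0],"fingers":60},{"slide":[0,0,0],"turn":[0,0,0],"fingers":60},{"slide":[0,0,0],"turn":[0,0,0],"fingers":60},{"slide":[0,0,0],"turn":[0,0,0],"fingers":60},{"slide":[0,0,0],"turn":[0,0,0],"fingers":60},{"slide":[0,0,0],"turn":[0,0,0],"fingers":60},{"slide":[0,0,0],"turn":[0,0,0],"fingers":60}], "force": 8}}

```text
time: 9.05
position: [0.6424, -0.1558, 0.0037]
ee_rot: [[-1.0, 0.001, -0.0], [0.001, 1.0, 0.0], [0.0, 0.0, -1.0]]
force: [0.7, 0.1, -0.3]
grip_width: 0.604
gripper_force: 0.0
```

```bash
python3 - <<'E'
from h import *
s=env.read_state();print(s["position"],s["force"])
for x,y,z,w in((.6415,-.1554,.0026,.094),):
  print([proj([[x,y+s*w/2,z]],"scene").round(1).tolist() for s in(-1,0,1)],[proj([[x,y+s*(w/2+.0125),z]],"scene").round(1).tolist() for s in(-1,1)])
  print([proj([[x,y+(w/2+.0125),z+d]],"scene").round(1).tolist() for d in(.01,.02,.03)])
E
```

```text
[ 0.6423796  -0.15575592  0.00374843] [ 0.68996523  0.07666113 -0.337927  ]
[[[194.2, 184.5]], [[200.6, 198.4]], [[207.5, 213.1]]] [[[192.5, 181.0]], [[209.4, 217.1]]]
[[[208.8, 214.5]], [[208.3, 211.7]], [[207.7, 209.0]]]
```

Request:
{"op": "apply_moves", "data": {"plan": [{"slide":[0,0,0],"turn":[0,0,0],"fingers":100},{"slide":[0,0,0],"turn":[0,0,0],"fingers":100},{"slide":[0,0,0],"turn":[0,0,0],"fingers":100},{"slide":[0,0,0],"turn":[0,0,0],"fingers":100},{"slide":[0,0,-0.3],"turn":[0,0,0],"fingers":100},{"slide":[0,0,-0.2],"turn":[0,0,0],"fingers":100},{"slide":[0,0,0],"turn":[0,0,0],"fingers":100}]}}

```text
time: 9.75
position: [0.6419, -0.1556, -0.0019]
ee_rot: [[-1.0, 0.001, -0.001], [0.001, 1.0, 0.0], [0.001, 0.0, -1.0]]
force: [-0.8, 0.5, 0.2]
grip_width: 0.998
gripper_force: 0.0
```

Request:
{"op": "apply_moves", "data": {"plan": [{"slide":[0,0,-0.2],"turn":[0,0,0],"fingers":100},{"slide":[0,0,-0.2],"turn":[0,0,0],"fingers":100},{"slide":[0,0,0],"turn":[0,0,0],"fingers":100}]}}

```text
time: 10.05
position: [0.642, -0.1556, -0.0057]
ee_rot: [[-1.0, 0.001, -0.001], [0.001, 1.0, 0.0], [0.001, 0.0, -1.0]]
force: [-0.1, 0.3, -0.2]
grip_width: 1.002
gripper_force: 0.0
```

The reported z is below the counter and there is no contact force. The real fingertip is therefore about 3 cm above the reported TCP, as the picture suggested. I'll go down another centimetre and close.

Request:
{"op": "apply_moves", "data": {"plan": [{"slide":[0,0,-0.3],"turn":[0,0,0],"fingers":100},{"slide":[0,0,-0.3],"turn":[0,0,0],"fingers":100},{"slide":[0,0,-0.3],"turn":[0,0,0],"fingers":80},{"slide":[0,0,0],"turn":[0,0,0],"fingers":60},{"slide":[0,0,0],"turn":[0,0,0],"fingers":60},{"slide":[0,0,0],"turn":[0,0,0],"fingers":60},{"slide":[0,0,0],"turn":[0,0,0],"fingers":60}], "force": 8}}

```text
time: 10.75
position: [0.6424, -0.1557, -0.0142]
ee_rot: [[-1.0, 0.001, 0.0], [0.001, 1.0, -0.0], [-0.0, -0.0, -1.0]]
force: [0.3, -0.5, 0.2]
grip_width: 0.703
gripper_force: 8.0
```

Request:
{"op": "apply_moves", "data": {"plan": [{"slide":[0,0,0],"turn":[0,0,0],"fingers":55},{"slide":[0,0,2],"turn":[0,0,0],"fingers":55},{"slide":[0,0,3],"turn":[0,0,0],"fingers":55},{"slide":[0,0,4],"turn":[0,0,0],"fingers":55},{"slide":[0,0,2],"turn":[0,0,0],"fingers":55},{"slide":[0,0,0],"turn":[0,0,0],"fingers":55},{"slide":[0,0,0],"turn":[0,0,0],"fingers":55}], "force": 20}}

```text
time: 11.45
position: [0.6422, -0.1557, 0.0954]
ee_rot: [[-1.0, 0.001, -0.0], [0.001, 1.0, 0.0], [0.0, 0.0, -1.0]]
force: [0.7, -0.6, -0.4]
grip_width: 0.692
gripper_force: 20.0
```

Request:
{"op": "apply_moves", "data": {"plan": [{"slide":[-1.5,4,0.5],"turn":[0,0,0],"fingers":55},{"slide":[-2,4.2,0.5],"turn":[0,0,0],"fingers":55},{"slide":[-2,4.2,0],"turn":[0,0,0],"fingers":55},{"slide":[-2,4.2,0],"turn":[0,0,0],"fingers":55},{"slide":[-2,4.2,0],"turn":[0,0,0],"fingers":55},{"slide":[-2,4.2,0],"turn":[0,0,0],"fingers":55},{"slide":[0,0,0],"turn":[0,0,0],"fingers":55},{"slide":[0,0,0],"turn":[0,0,0],"fingers":55}]}}

```text
time: 12.25
position: [0.5253, 0.095, 0.1036]
ee_rot: [[-1.0, -0.002, -0.004], [-0.002, 1.0, -0.001], [0.004, -0.001, -1.0]]
force: [0.4, 0.6, -0.0]
grip_width: 0.693
gripper_force: 20.0
```

```bash
python3 - <<'E'
from h import *
s=env.read_state();print(s["position"],s["grip_width"])
a=env.grab_frame("scene");b=env.grab_frame("top")
for n in C:
    for d in env.regions_of("basket_mid",n)[:3]: print(n,np.round(d["box"],1),d["p"])
x,y,z=s["position"];u=proj([[x,y,z+.03]],"scene")[0].astype(int);print(u)
cv2.imwrite("pics/s6.png",np.clip(cv2.resize(a[u[1]-45:u[1]+45,u[0]-50:u[0]+50],(800,600*800*90//(100*600)if 0 else 600),interpolation=3)*1.5,0,255).astype(np.uint8) if 0 else np.clip(cv2.resize(a[u[1]-40:u[1]+40,u[0]-50:u[0]+50],None,fx=7,fy=7,interpolation=3)*1.5,0,255).astype(np.uint8))
E
```

```text
[0.52530668 0.09501545 0.10356935] 0.6934695082863438
scene [277.1 210.1  29.8  35.4] 0.63
top [239.9 211.9   7.   -3.8] 0.52
[298 229]
```

View pics/s6.png

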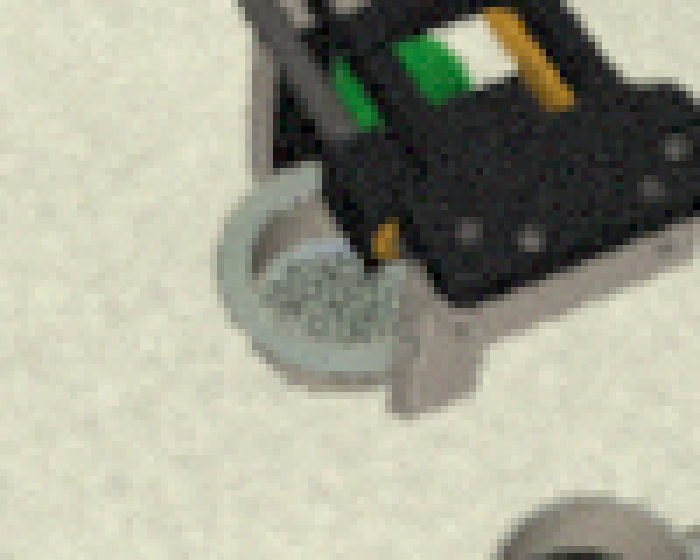

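```bash
python3 - <<'E'
from h import *
x,y,z=.5255,.095,.1036
print("tip corner z:",[(dz,proj([[x,y+.045,z+dz/1e3],[x+.008,y+.045,z+dz/1e3],[x-.008,y+.045,z+dz/1e3]],"scene").round(1).tolist()) for dz in(20,25,30,35)])
print("obs tip corners",248+np.array([390,478])/7,189+np.array([415,390])/7)
a=np.array([[217,265],[225,315],[262,350],[232,215],[270,185],[300,365]])/7+[248,189]
T=np.linspace(0,2*np.pi,720)
def cost(p):
    q=proj(np.c_[x+p[0]+.0325*np.cos(T),y+.0325*np.sin(T),np.full(720,z+p[1])],"scene")
    return sum(np.hypot(*(q-u).T).min()**2 for u in a)
r=minimize(cost,[.003,.04],method="Nelder-Mead");print("flange top: dx,dz rel TCP",r.x,r.fun)
E
```

```text
tip corner z: [(20, [[310.4, 252.2], [306.3, 253.9], [314.4, 250.5]]), (25, [[310.6, 250.7], [306.5, 252.4], [314.6, 249.0]]), (30, [[310.8, 249.1], [306.8, 250.8], [314.9, 247.4]]), (35, [[311.1, 247.6], [307.0, 249.3], [315.2, 245.9]])]
obs tip corners [303.71428571 316.28571429] [248.28571429 244.71428571]
flange top: dx,dz rel TCP [0.00337741 0.03904672] 0.8264243889328746
```

```bash
python3 - <<'E'
from h import *
T=np.linspace(0,2*np.pi,720)
k=6.667
top=np.array([[119,180],[280,180],[198,102],[190,260],[140,125],[260,130]])/k+[185,190]-.42
sc=np.array([[152,150],[368,175],[250,65],[265,250],[180,95],[330,90]])/k+[295,250]-.42
def f(sets):
    def cost(p): return sum(((np.hypot(*(proj(np.c_[p[0]+.03*np.cos(T),p[1]+.03*np.sin(T),np.full(720,.074)],n)[:,None]-a).transpose(2,0,1)).min(0))**2).sum() for n,a in sets)
    r=minimize(cost,[.492,.174],method="Nelder-Mead");return r.x*1e3,r.fun
print(f([("top",top)]),f([("scene",sc)]),f([("top",top),("scene",sc)]))
# dark interior / foot circle checks via top image threshold
I=cv2.cvtColor(cv2.imread("pics/top0.png"),6)
m=(I<40).astype(np.uint8);n_,lab,st,ce=cv2.connectedComponentsWithStats(m)
print([(st[i].tolist(),ce[i].round(1).tolist()) for i in range(1,n_) if st[i][4]>80])
E
```

```text
(array([492.29854465, 172.38077485]), np.float64(0.16726978744577253)) (array([489.92218725, 172.69498761]), np.float64(2.7659537272695127)) (array([490.77865169, 172.62992944]), np.float64(4.654981075758217))
[([38, 0, 522, 31, 4471], [376.9, 5.4]), ([27, 13, 9, 22, 82], [30.7, 23.9]), ([391, 68, 57, 57, 2384], [419.0, 95.9]), ([254, 72, 54, 53, 1926], [280.8, 96.8]), ([127, 74, 37, 38, 670], [149.4, 96.2]), ([224, 153, 17, 18, 98], [234.8, 163.9]), ([384, 181, 15, 14, 161], [390.9, 187.5]), ([60, 195, 15, 13, 128], [67.0, 200.5]), ([201, 203, 34, 93, 1192], [219.3, 238.2]), ([333, 215, 27, 26, 551], [346.0, 227.5]), ([0, 224, 13, 13, 95], [5.8, 228.5]), ([29, 225, 12, 11, 87], [34.0, 228.9]), ([57, 225, 14, 13, 132], [63.9, 230.8]), ([318, 263, 26, 25, 424], [330.5, 275.1]), ([360, 269, 25, 26, 488], [372.3, 281.1]), ([109, 285, 12, 13, 102], [114.7, 291.1]), ([0, 380, 34, 40, 646], [10.2, 395.9]), ([254, 390, 50, 30, 1183], [278.0, 406.7])]
```

The basket is held level by its flange, px about (292,228) in the scene. Moving it over the ring and down.

Request:
{"op": "apply_moves", "data": {"plan": [{"slide":[-1.8,3.9,0],"turn":[0,0,0],"fingers":55},{"slide":[-1.9,3.85,0],"turn":[0,0,0],"fingers":55},{"slide":[0,0,0],"turn":[0,0,0],"fingers":55},{"slide":[0,0,0],"turn":[0,0,0],"fingers":55},{"slide":[0,0,-2],"turn":[0,0,0],"fingers":55},{"slide":[0,0,-1.5],"turn":[0,0,0],"fingers":55},{"slide":[0,0,0],"turn":[0,0,0],"fingers":55},{"slide":[0,0,0],"turn":[0,0,0],"fingers":55}]}}

```text
time: 13.25
position: [0.4911, 0.1704, 0.0707]
ee_rot: [[-1.0, 0.003, -0.0], [0.003, 1.0, -0.0], [0.0, -0.0, -1.0]]
force: [-0.1, 0.9, -0.5]
grip_width: 0.69
gripper_force: 20.0
```

Request:
{"op": "apply_moves", "data": {"plan": [{"slide":[-0.3,0.2,0],"turn":[0,0,0],"fingers":55},{"slide":[0,0,-0.6],"turn":[0,0,0],"fingers":55},{"slide":[0,0,-0.6],"turn":[0,0,0],"fingers":55},{"slide":[0,0,-0.6],"turn":[0,0,0],"fingers":55},{"slide":[0,0,0],"turn":[0,0,0],"fingers":55}]}}

```text
time: 13.75
position: [0.4862, 0.1736, 0.0515]
ee_rot: [[-1.0, 0.001, -0.002], [0.001, 1.0, -0.0], [0.002, -0.0, -1.0]]
force: [-0.9, 0.6, -0.7]
grip_width: 0.691
gripper_force: 20.0
```

Request:
{"op": "apply_moves", "data": {"plan": [{"slide":[0,0,-0.5],"turn":[0,0,0],"fingers":55},{"slide":[0,0,-0.5],"turn":[0,0,0],"fingers":55},{"slide":[0,0,-0.3],"turn":[0,0,0],"fingers":55},{"slide":[0,0,0],"turn":[0,0,0],"fingers":55},{"slide":[0,0,0],"turn":[0,0,0],"fingers":55}]}}

```text
time: 14.25
position: [0.4874, 0.1738, 0.0397]
ee_rot: [[-1.0, 0.001, -0.0], [0.001, 1.0, -0.0], [0.0, -0.0, -1.0]]
force: [0.6, -0.2, -0.1]
grip_width: 0.691
gripper_force: 20.0
```

Request:
{"op": "apply_moves", "data": {"plan": [{"slide":[0,0,-0.2],"turn":[0,0,0],"fingers":55},{"slide":[0,0,-0.1],"turn":[0,0,0],"fingers":55},{"slide":[0,0,0],"turn":[0,0,0],"fingers":55},{"slide":[0,0,0],"turn":[0,0,0],"fingers":55}]}}

```text
time: 14.65
position: [0.4874, 0.1738, 0.0368]
ee_rot: [[-1.0, 0.001, 0.0], [0.001, 1.0, 0.0], [-0.0, 0.0, -1.0]]
force: [0.6, -0.4, -0.2]
grip_width: 0.691
gripper_force: 20.0
```

Request:
{"op": "apply_moves", "data": {"plan": [{"slide":[0,0,0],"turn":[0,0,0],"fingers":75},{"slide":[0,0,0],"turn":[0,0,0],"fingers":90},{"slide":[0,0,0],"turn":[0,0,0],"fingers":90},{"slide":[0,0,0],"turn":[0,0,0],"fingers":90},{"slide":[0,0,3],"turn":[0,0,0],"fingers":90},{"slide":[0,0,4],"turn":[0,0,0],"fingers":100},{"slide":[1.5,2.5,3],"turn":[0,0,0],"fingers":100},{"slide":[3,3,0],"turn":[0,0,0],"fingers":100}]}}

```text
time: 15.45
position: [0.5357, 0.2298, 0.143]
ee_rot: [[-1.0, 0.002, 0.01], [0.002, 1.0, 0.002], [-0.01, 0.002, -1.0]]
force: [1.4, -0.1, 1.3]
grip_width: 0.997
gripper_force: 0.0
```

Request:
{"op": "apply_moves", "data": {"plan": [{"slide":[3,2,0],"turn":[0,0,0],"fingers":100},{"slide":[3,1.8,-1],"turn":[0,0,0],"fingers":100},{"slide":[0,0,0],"turn":[0,0,0],"fingers":100},{"slide":[0,0,0],"turn":[0,0,0],"fingers":100}]}}

```text
time: 15.85
position: [0.5917, 0.2667, 0.1254]
ee_rot: [[-1.0, 0.0, -0.003], [0.0, 1.0, -0.001], [0.003, -0.001, -1.0]]
force: [-0.7, -0.2, -0.8]
grip_width: 0.998
gripper_force: 0.0
```

```bash
python3 - <<'E'
from h import *
s=env.read_state();print(s["position"])
a=env.grab_frame("scene");b=env.grab_frame("top")
c=np.hstack([cv2.resize(a[245:315,290:360],(400,400),interpolation=3),cv2.resize(b[190:250,185:245],(400,400),interpolation=3)])
cv2.imwrite("pics/s7.png",np.clip(c*1.5,0,255).astype(np.uint8))
E
```

```text
[0.59169127 0.2666841  0.12538022]
```

View pics/s7.png

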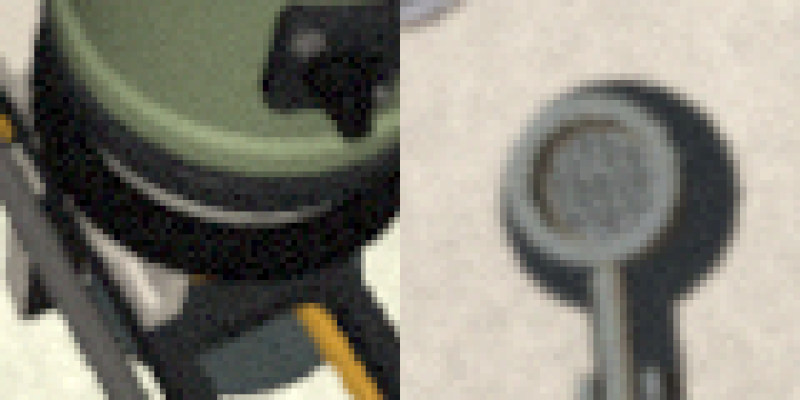

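The right half shows the basket seated concentrically and level in the portafilter ring, at top px about (214,217). Next is the dosing ring.

Request:
{"op": "apply_moves", "data": {"plan": [{"slide":[0.45,0.25,-3],"turn":[0,0,0],"fingers":100},{"slide":[0,0,-3],"turn":[0,0,0],"fingers":100},{"slide":[0,0,-3],"turn":[0,0,0],"fingers":100},{"slide":[0,0,-3],"turn":[0,0,0],"fingers":100},{"slide":[0,0,-1.5],"turn":[0,0,0],"fingers":100},{"slide":[0,0,0],"turn":[0,0,0],"fingers":100},{"slide":[0,0,0],"turn":[0,0,0],"fingers":100}]}}

```text
time: 16.65
position: [0.5976, 0.2693, -0.0068]
ee_rot: [[-1.0, 0.001, 0.002], [0.001, 1.0, 0.001], [-0.002, 0.001, -1.0]]
force: [1.1, 0.1, -0.4]
grip_width: 1.0
gripper_force: 0.0
```

Request:
{"op": "apply_moves", "data": {"plan": [{"slide":[-0.1,0,-0.7],"turn":[0,0,0],"fingers":100},{"slide":[0,0,-0.6],"turn":[0,0,0],"fingers":80},{"slide":[0,0,0],"turn":[0,0,0],"fingers":55},{"slide":[0,0,0],"turn":[0,0,0],"fingers":55},{"slide":[0,0,0],"turn":[0,0,0],"fingers":55},{"slide":[0,0,0],"turn":[0,0,0],"fingers":55},{"slide":[0,0,0],"turn":[0,0,0],"fingers":55}], "force": 15}}

```text
time: 17.35
position: [0.5959, 0.2693, -0.0212]
ee_rot: [[-1.0, 0.001, 0.0], [0.001, 1.0, 0.0], [-0.0, 0.0, -1.0]]
force: [-0.2, 0.2, -1.4]
grip_width: 0.783
gripper_force: 14.1
```

The width of 73.6 mm means the tips are on the sloping shoulder. I'll raise them 6 mm and regrip the collar.

Request:
{"op": "apply_moves", "data": {"plan": [{"slide":[0,0,0],"turn":[0,0,0],"fingers":90},{"slide":[0,0,0.6],"turn":[0,0,0],"fingers":90},{"slide":[0,0,0],"turn":[0,0,0],"fingers":55},{"slide":[0,0,0],"turn":[0,0,0],"fingers":55},{"slide":[0,0,0],"turn":[0,0,0],"fingers":55},{"slide":[0,0,0],"turn":[0,0,0],"fingers":55},{"slide":[0,0,0],"turn":[0,0,0],"fingers":55},{"slide":[0,0,0],"turn":[0,0,0],"fingers":55}]}}

```text
time: 18.15
position: [0.5958, 0.2692, -0.0152]
ee_rot: [[-1.0, 0.001, -0.0], [0.001, 1.0, -0.0], [0.0, -0.0, -1.0]]
force: [-0.1, -0.7, 0.8]
grip_width: 0.638
gripper_force: 14.9
```

Request:
{"op": "apply_moves", "data": {"plan": [{"slide":[0,0,2],"turn":[0,0,0],"fingers":50},{"slide":[0,0,4],"turn":[0,0,0],"fingers":50},{"slide":[0,0,4],"turn":[0,0,0],"fingers":50},{"slide":[-1.5,-1.5,2],"turn":[0,0,0],"fingers":50},{"slide":[-3,-3,0],"turn":[0,0,0],"fingers":50},{"slide":[-3,-2.6,0],"turn":[0,0,0],"fingers":50},{"slide":[-3,-2.5,0],"turn":[0,0,0],"fingers":50},{"slide":[0,0,0],"turn":[0,0,0],"fingers":50}], "force": 20}}

```text
time: 18.95
position: [0.4848, 0.1707, 0.1025]
ee_rot: [[-1.0, 0.002, -0.008], [0.002, 1.0, -0.002], [0.008, -0.002, -1.0]]
force: [0.7, 0.6, -1.0]
grip_width: 0.632
gripper_force: 19.9
```

Request:
{"op": "apply_moves", "data": {"plan": [{"slide":[0,0,0],"turn":[0,0,0],"fingers":50},{"slide":[0,0,-2],"turn":[0,0,0],"fingers":50},{"slide":[0,0,0],"turn":[0,0,0],"fingers":50},{"slide":[0,0,0],"turn":[0,0,0],"fingers":50},{"slide":[0,0,0],"turn":[0,0,0],"fingers":50}]}}

```text
time: 19.45
position: [0.4921, 0.1738, 0.0854]
ee_rot: [[-1.0, 0.0, 0.001], [0.0, 1.0, 0.0], [-0.001, 0.0, -1.0]]
force: [-0.4, -0.1, -0.0]
grip_width: 0.639
gripper_force: 19.9
```

```bash
python3 - <<'E'
from h import *
s=env.read_state();print(s["position"])
a=shot("scene",(280,210,380,300),7,"s8.png")
E
```

```text
[0.49208424 0.1738049  0.08541425]
```

View pics/s8.png

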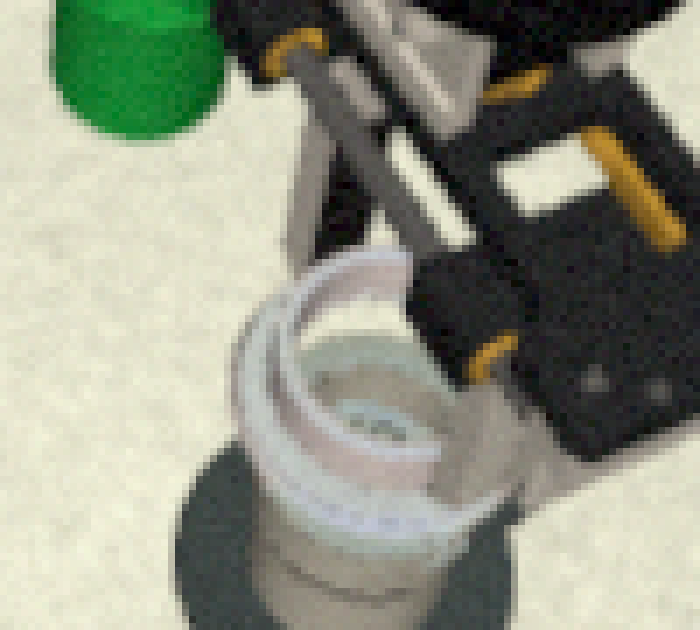

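The ring is held level, directly above the basket. The collar centre is at crop (370,370) and the basket floor shows through it. Lowering.

Request:
{"op": "apply_moves", "data": {"plan": [{"slide":[-0.15,-0.05,0],"turn":[0,0,0],"fingers":50},{"slide":[0,0,-0.6],"turn":[0,0,0],"fingers":50},{"slide":[0,0,-0.6],"turn":[0,0,0],"fingers":50},{"slide":[0,0,-0.6],"turn":[0,0,0],"fingers":50},{"slide":[0,0,-0.3],"turn":[0,0,0],"fingers":50},{"slide":[0,0,-0.3],"turn":[0,0,0],"fingers":50},{"slide":[0,0,0],"turn":[0,0,0],"fingers":50}]}}

```text
time: 20.2
position: [0.4889, 0.1727, 0.0601]
ee_rot: [[-1.0, 0.001, -0.001], [0.001, 1.0, -0.0], [0.001, -0.0, -1.0]]
force: [0.1, 0.3, -1.0]
grip_width: 0.636
gripper_force: 19.9
```

Request:
{"op": "apply_moves", "data": {"plan": [{"slide":[0.1,0,0],"turn":[0,0,0],"fingers":50},{"slide":[0,0,-0.15],"turn":[0,0,0],"fingers":50},{"slide":[0,0,0],"turn":[0,0,0],"fingers":50},{"slide":[0,0,0],"turn":[0,0,0],"fingers":50}]}}

```text
time: 20.6
position: [0.4905, 0.1728, 0.0593]
ee_rot: [[-1.0, 0.001, 0.0], [0.001, 1.0, 0.0], [-0.0, 0.0, -1.0]]
force: [-0.1, -0.7, -0.3]
grip_width: 0.636
gripper_force: 19.9
```

Request:
{"op": "apply_moves", "data": {"plan": [{"slide":[0,0,0],"turn":[0,0,0],"fingers":80},{"slide":[0,0,0],"turn":[0,0,0],"fingers":85},{"slide":[0,0,0],"turn":[0,0,0],"fingers":85},{"slide":[0,0,3],"turn":[0,0,0],"fingers":85},{"slide":[0,0,3],"turn":[0,0,0],"fingers":90},{"slide":[0.5,-2.5,3],"turn":[0,0,0],"fingers":90},{"slide":[1,-4.5,0],"turn":[0,0,0],"fingers":90},{"slide":[1,-4.5,0],"turn":[0,0,0],"fingers":90}]}}

```text
time: 21.4
position: [0.5169, 0.0571, 0.1513]
ee_rot: [[-1.0, -0.002, 0.004], [-0.002, 1.0, -0.0], [-0.004, -0.0, -1.0]]
force: [0.6, 0.3, -0.6]
grip_width: 0.899
gripper_force: 0.0
```

Request:
{"op": "apply_moves", "data": {"plan": [{"slide":[1,-4.5,0],"turn":[0,0,0],"fingers":90},{"slide":[1,-4.5,0],"turn":[0,0,0],"fingers":90},{"slide":[1,-4.5,0],"turn":[0,0,0],"fingers":90},{"slide":[1,-4.5,0],"turn":[0,0,0],"fingers":90},{"slide":[1,-4.5,0],"turn":[0,0,0],"fingers":90},{"slide":[0,0,0],"turn":[0,0,0],"fingers":90}]}}

```text
time: 22.0
position: [0.5663, -0.1731, 0.1494]
ee_rot: [[-1.0, 0.007, 0.002], [0.007, 1.0, -0.003], [-0.002, -0.003, -1.0]]
force: [0.5, -0.2, -0.3]
grip_width: 0.901
gripper_force: 0.0
```

```bash
python3 - <<'E'
from h import *
print(env.read_state()["position"])
a=env.grab_frame("scene");b=env.grab_frame("top")
c=np.hstack([cv2.resize(a[240:310,290:360],(400,400),interpolation=3),cv2.resize(b[185:245,185:245],(400,400),interpolation=3)])
cv2.imwrite("pics/s9.png",np.clip(c*1.5,0,255).astype(np.uint8))
# tamper knob from the first pictures: dark blob centroids vs model knob centre z=.07
for n,box in(("top",(375,172,410,212)),("scene",(190,120,225,165))):
    I=cv2.imread(f"pics/{n}0.png");l,t0,r,bb=box;k=I[t0:bb,l:r].astype(int);m=(k[...,2]-k[...,0]>15)&(k.sum(2)<170)
    v,u=np.nonzero(m);print(n,m.sum(),u.mean()+l,v.mean()+t0,1e3*unproj((u.mean()+l,v.mean()+t0),n,.072))
E
```

```text
[ 0.56627845 -0.17310939  0.14944882]
top 116 392.1034482758621 185.81896551724137 [ 582.45434207 -276.42279571]
scene 227 204.48458149779736 136.02643171806167 [ 580.05297583 -276.31022322]
```

View pics/s9.png

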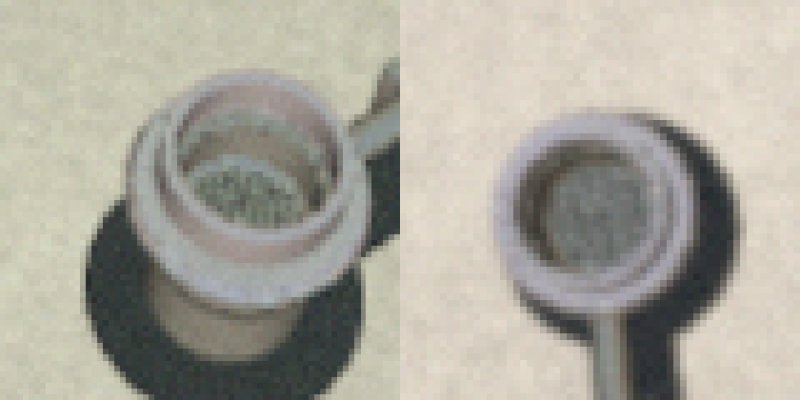

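The ring sits level and concentric over the flange at top px about (215,217). On to the tamper at about (580,-278) mm.

Request:
{"op": "apply_moves", "data": {"plan": [{"slide":[0.5,-4,0],"turn":[0,0,0],"fingers":90},{"slide":[0.5,-4,0],"turn":[0,0,0],"fingers":90},{"slide":[0.3,-2.2,0],"turn":[0,0,0],"fingers":90},{"slide":[0,0,0],"turn":[0,0,0],"fingers":90},{"slide":[0,0,0],"turn":[0,0,0],"fingers":90},{"slide":[0,0,0],"turn":[0,0,0],"fingers":90}]}}

```text
time: 22.7
position: [0.5783, -0.2669, 0.1491]
ee_rot: [[-1.0, -0.001, -0.001], [-0.001, 1.0, 0.001], [0.001, 0.001, -1.0]]
force: [-0.4, -0.4, -0.2]
grip_width: 0.897
gripper_force: 0.0
```

Request:
{"op": "apply_moves", "data": {"plan": [{"slide":[0.2,-1.1,0],"turn":[0,0,0],"fingers":90},{"slide":[0,0,-2.5],"turn":[0,0,0],"fingers":90},{"slide":[0,0,-2.5],"turn":[0,0,0],"fingers":90},{"slide":[0,0,-2.5],"turn":[0,0,0],"fingers":90},{"slide":[0,0,-2.5],"turn":[0,0,0],"fingers":90},{"slide":[0,0,-2],"turn":[0,0,0],"fingers":90},{"slide":[0,0,0],"turn":[0,0,0],"fingers":70},{"slide":[0,0,0],"turn":[0,0,0],"fingers":50}]}}

```text
time: 23.5
position: [0.5805, -0.28, 0.0294]
ee_rot: [[-1.0, 0.0, -0.0], [0.0, 1.0, 0.0], [0.0, 0.0, -1.0]]
force: [0.2, -0.5, 1.1]
grip_width: 0.765
gripper_force: 0.0
```

Request:
{"op": "apply_moves", "data": {"plan": [{"slide":[0,0,0],"turn":[0,0,0],"fingers":25},{"slide":[0,0,0],"turn":[0,0,0],"fingers":25},{"slide":[0,0,0],"turn":[0,0,0],"fingers":25},{"slide":[0,0,0],"turn":[0,0,0],"fingers":25},{"slide":[0,0,0],"turn":[0,0,0],"fingers":25},{"slide":[0,0,0],"turn":[0,0,0],"fingers":25},{"slide":[0,0,0],"turn":[0,0,0],"fingers":25}], "force": 10}}

```text
time: 24.2
position: [0.5808, -0.28, 0.0298]
ee_rot: [[-1.0, 0.001, 0.001], [0.001, 1.0, 0.0], [-0.001, 0.0, -1.0]]
force: [0.8, 2.6, 2.7]
grip_width: 0.369
gripper_force: 10.0
```

Request:
{"op": "apply_moves", "data": {"plan": [{"slide":[0,0,0],"turn":[0,0,0],"fingers":15},{"slide":[0,0,1],"turn":[0,0,0],"fingers":15},{"slide":[0,0,2],"turn":[0,0,0],"fingers":15},{"slide":[0,0,4],"turn":[0,0,0],"fingers":15},{"slide":[0,0,4],"turn":[0,0,0],"fingers":15},{"slide":[0,1.5,2],"turn":[0,0,0],"fingers":15},{"slide":[-0.5,3,0.5],"turn":[0,0,0],"fingers":15},{"slide":[-1,4,0],"turn":[0,0,0],"fingers":15}], "force": 35}}

```text
time: 25.0
position: [0.5661, -0.1969, 0.1658]
ee_rot: [[-1.0, 0.003, 0.003], [0.003, 1.0, -0.003], [-0.003, -0.003, -1.0]]
force: [0.3, 1.0, -2.9]
grip_width: 0.36
gripper_force: 35.0
```

Request:
{"op": "apply_moves", "data": {"plan": [{"slide":[-1,4,0],"turn":[0,0,0],"fingers":15},{"slide":[-1,4,0],"turn":[0,0,0],"fingers":15},{"slide":[-1,4,0],"turn":[0,0,0],"fingers":15},{"slide":[-1,4,0],"turn":[0,0,0],"fingers":15},{"slide":[-1,4,0],"turn":[0,0,0],"fingers":15},{"slide":[-1,4,0],"turn":[0,0,0],"fingers":15},{"slide":[-1,4,0],"turn":[0,0,0],"fingers":15},{"slide":[-0.5,4,0],"turn":[0,0,0],"fingers":15}]}}

```text
time: 25.8
position: [0.4887, 0.1256, 0.1636]
ee_rot: [[-1.0, 0.001, -0.001], [0.001, 1.0, -0.001], [0.001, -0.001, -1.0]]
force: [1.1, 0.0, -2.7]
grip_width: 0.363
gripper_force: 35.0
```

Request:
{"op": "apply_moves", "data": {"plan": [{"slide":[0,2.5,0],"turn":[0,0,0],"fingers":15},{"slide":[0,0,0],"turn":[0,0,0],"fingers":15},{"slide":[0,0,0],"turn":[0,0,0],"fingers":15},{"slide":[0,0,0],"turn":[0,0,0],"fingers":15},{"slide":[0,0,0],"turn":[0,0,0],"fingers":15}]}}

```text
time: 26.3
position: [0.4905, 0.1485, 0.164]
ee_rot: [[-1.0, 0.003, -0.0], [0.003, 1.0, -0.001], [0.0, -0.001, -1.0]]
force: [-0.6, 0.1, -3.8]
grip_width: 0.36
gripper_force: 35.0
```

Request:
{"op": "apply_moves", "data": {"plan": [{"slide":[0,1.5,0],"turn":[0,0,0],"fingers":15},{"slide":[0.05,0.95,0],"turn":[0,0,0],"fingers":15},{"slide":[0,0,-2],"turn":[0,0,0],"fingers":15},{"slide":[0,0,-1],"turn":[0,0,0],"fingers":15},{"slide":[0,0,0],"turn":[0,0,0],"fingers":15},{"slide":[0,0,0],"turn":[0,0,0],"fingers":15},{"slide":[0,0,0],"turn":[0,0,0],"fingers":15}]}}

```text
time: 27.0
position: [0.4916, 0.1744, 0.135]
ee_rot: [[-1.0, 0.001, 0.001], [0.001, 1.0, 0.0], [-0.001, 0.0, -1.0]]
force: [0.1, -0.2, -3.8]
grip_width: 0.36
gripper_force: 35.0
```

```bash
python3 - <<'E'
from h import *
s=env.read_state();print(s["position"]);x,y,z=s["position"];zb=z-.0298
a=shot("scene",(285,195,385,285),7,"s10.png")
q=proj([[.491,.173,zb],[.491,.173,zb+.014],[.491,.173,.099]],"scene")
print((q-[285,195])*7)
for l in["tamper_mid"]:
  for d in env.regions_of(l,"scene")[:2]: print(d["box"],d["p"])
E
```

```text
[0.49155068 0.17437772 0.13499444]
[[355.28446366 490.28092998]
 [363.06408342 462.28020911]
 [351.92286699 502.38012415]]
[325.3, 230.5, 29.7, 47.1] 0.58
[236.7, 112.1, 24.8, 20.6] 0.42
```

View pics/s10.png

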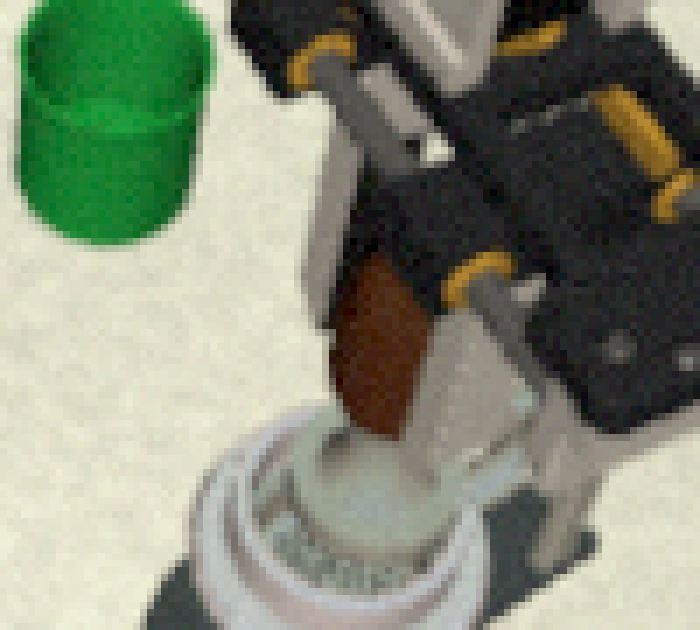

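The tamper hangs upright with its base (crop 372,470) centred over the ring mouth. Lowering it slowly.

Request:
{"op": "apply_moves", "data": {"plan": [{"slide":[0,0,-0.7],"turn":[0,0,0],"fingers":15},{"slide":[0,0,-0.7],"turn":[0,0,0],"fingers":15},{"slide":[0,0,-0.7],"turn":[0,0,0],"fingers":15},{"slide":[0,0,-0.5],"turn":[0,0,0],"fingers":15},{"slide":[0,0,0],"turn":[0,0,0],"fingers":15},{"slide":[0,0,-0.5],"turn":[0,0,0],"fingers":15},{"slide":[0,0,0],"turn":[0,0,0],"fingers":15}]}}

```text
time: 27.8
position: [0.4916, 0.174, 0.1034]
ee_rot: [[-1.0, 0.001, 0.001], [0.001, 1.0, -0.0], [-0.001, -0.0, -1.0]]
force: [0.8, -0.5, -2.7]
grip_width: 0.361
gripper_force: 35.0
```

Request:
{"op": "apply_moves", "data": {"plan": [{"slide":[0,0,-0.4],"turn":[0,0,0],"fingers":15},{"slide":[0,0,-0.4],"turn":[0,0,0],"fingers":15},{"slide":[0,0,-0.4],"turn":[0,0,0],"fingers":15},{"slide":[0,0,0],"turn":[0,0,0],"fingers":15},{"slide":[0,0,-0.4],"turn":[0,0,0],"fingers":15},{"slide":[0,0,0],"turn":[0,0,0],"fingers":15}]}}

```text
time: 28.4
position: [0.4902, 0.1743, 0.0863]
ee_rot: [[-1.0, 0.001, -0.002], [0.001, 1.0, 0.0], [0.002, 0.0, -1.0]]
force: [1.8, -0.1, -3.7]
grip_width: 0.361
gripper_force: 35.0
```

Request:
{"op": "apply_moves", "data": {"plan": [{"slide":[0,0,-0.2],"turn":[0,0,0],"fingers":15},{"slide":[0,0,-0.1],"turn":[0,0,0],"fingers":15},{"slide":[0,0,0],"turn":[0,0,0],"fingers":15},{"slide":[0,0,0],"turn":[0,0,0],"fingers":15}]}}

```text
time: 28.8
position: [0.4905, 0.1743, 0.084]
ee_rot: [[-1.0, 0.001, -0.001], [0.001, 1.0, 0.0], [0.001, 0.0, -1.0]]
force: [1.7, -0.6, -3.7]
grip_width: 0.361
gripper_force: 35.0
```

Request:
{"op": "apply_moves", "data": {"plan": [{"slide":[-0.05,0,-0.1],"turn":[0,0,0],"fingers":15},{"slide":[0,0,0],"turn":[0,0,0],"fingers":15},{"slide":[0,0,0],"turn":[0,0,0],"fingers":15}]}}

```text
time: 29.1
position: [0.4904, 0.1743, 0.0833]
ee_rot: [[-1.0, 0.001, 0.0], [0.001, 1.0, 0.0], [-0.0, 0.0, -1.0]]
force: [1.9, -0.6, -3.6]
grip_width: 0.36
gripper_force: 35.0
```

Request:
{"op": "apply_moves", "data": {"plan": [{"slide":[0.1,0,-0.1],"turn":[0,0,0],"fingers":15},{"slide":[0,0,0],"turn":[0,0,0],"fingers":15},{"slide":[0,0,0],"turn":[0,0,0],"fingers":15},{"slide":[0,0,0],"turn":[0,0,0],"fingers":15}]}}

```text
time: 29.5
position: [0.4911, 0.1743, 0.0821]
ee_rot: [[-1.0, 0.001, -0.001], [0.001, 1.0, 0.0], [0.001, 0.0, -1.0]]
force: [-0.4, 1.1, -3.7]
grip_width: 0.361
gripper_force: 35.0
```

Request:
{"op": "apply_moves", "data": {"plan": [{"slide":[0,0,0],"turn":[0,0,0],"fingers":60},{"slide":[0,0,0],"turn":[0,0,0],"fingers":80},{"slide":[0,0,0],"turn":[0,0,0],"fingers":80},{"slide":[0,0,0],"turn":[0,0,0],"fingers":80},{"slide":[0,0,0],"turn":[0,0,0],"fingers":90},{"slide":[0,0,3],"turn":[0,0,0],"fingers":90},{"slide":[0,0,3],"turn":[0,0,0],"fingers":90},{"slide":[0,1.5,2],"turn":[0,0,0],"fingers":100}]}}

```text
time: 30.3
position: [0.4924, 0.1885, 0.1644]
ee_rot: [[-1.0, 0.003, 0.002], [0.003, 1.0, -0.0], [-0.002, -0.0, -1.0]]
force: [0.6, 0.5, -0.1]
grip_width: 0.952
gripper_force: 0.0
```

Request:
{"op": "apply_moves", "data": {"plan": [{"slide":[-1.5,4,0],"turn":[0,0,0],"fingers":100},{"slide":[-2,4,0],"turn":[0,0,0],"fingers":100},{"slide":[-2,4,-1],"turn":[0,0,0],"fingers":100},{"slide":[-0.2,2.3,-3],"turn":[0,0,0],"fingers":100},{"slide":[0,0,-4],"turn":[0,0,0],"fingers":100},{"slide":[0,0,0],"turn":[0,0,0],"fingers":100},{"slide":[0,0,0],"turn":[0,0,0],"fingers":100}]}}

```text
time: 31.0
position: [0.4338, 0.3318, 0.0819]
ee_rot: [[-1.0, 0.001, -0.002], [0.001, 1.0, -0.001], [0.002, -0.001, -1.0]]
force: [1.2, -0.1, 0.9]
grip_width: 1.0
gripper_force: 0.0
```

```bash
python3 - <<'E'
from h import *
print(env.read_state()["position"])
env.grab_frame("top");env.grab_frame("scene")
for n in C:
    for l in("tamper_mid","ring_mid"):
        for d in env.regions_of(l,n)[:2]:
            q=PR[l]; z=.052 if l[0]=="t" else .073
            if l[0]=="t": q=[(47,8),(52,9),(60,17),(80,17),(92,10)]
            r=d["region"]; 
            print(n,l,np.round(d["box"],1),round(d["p"],2))
print("knob z.124",proj([[.491,.174,.124],[.491,.174,.144],[.491,.174,.099]],"top"),proj([[.491,.174,.124],[.491,.174,.144],[.491,.174,.099]],"scene"))
for n,box in(("top",(190,190,240,240)),("scene",(305,215,375,300))):
    I=env.grab_frame(n);l,t0,r,bb=box;k=I[t0:bb,l:r].astype(int);m=(k[...,2]-k[...,0]>15)&(k.sum(2)<170)
    v,u=np.nonzero(m);print(n,m.sum(),u.mean()+l,v.mean()+t0,1e3*unproj((u.mean()+l,v.mean()+t0),n,.124)) if len(u) else 0
E
```

```text
[0.43378272 0.33180596 0.08194985]
scene tamper_mid [326.8 248.   23.6  32.4] 0.64
scene ring_mid [314.7 254.1  46.7  40. ] 0.58
top tamper_mid [200.8 210.9  22.7  18.8] 0.5
top ring_mid [204.2 210.1  22.3  19.9] 0.16
knob z.124 [[210.35151937 215.21958402]
 [208.90310575 214.38970269]
 [212.0749036  216.20701219]] [[337.55958558 260.09656553]
 [339.24097177 254.08284015]
 [335.56756841 267.22130838]]
top 113 207.1504424778761 214.92920353982302 [491.50693254 181.62281035]
scene 455 342.4747252747253 260.1186813186813 [483.37443249 177.6467838 ]
```

Request:
{"op": "apply_moves", "data": {"plan": [{"slide":[0.2,0.05,-3],"turn":[0,0,0],"fingers":100},{"slide":[0,0,-3],"turn":[0,0,0],"fingers":100},{"slide":[0,0,-2],"turn":[0,0,0],"fingers":100},{"slide":[0,0,-1],"turn":[0,0,0],"fingers":100},{"slide":[0,0,0],"turn":[0,0,0],"fingers":100},{"slide":[0,0,0],"turn":[0,0,0],"fingers":100}], "force": 12}}

```text
time: 32.0
position: [0.4372, 0.3332, -0.0069]
ee_rot: [[-1.0, 0.001, 0.001], [0.001, 1.0, 0.001], [-0.001, 0.001, -1.0]]
force: [0.3, -0.8, 0.0]
grip_width: 1.0
gripper_force: 0.0
```

Request:
{"op": "apply_moves", "data": {"plan": [{"slide":[-0.1,0,-0.7],"turn":[0,0,0],"fingers":90},{"slide":[0,0,0],"turn":[0,0,0],"fingers":50},{"slide":[0,0,0],"turn":[0,0,0],"fingers":50},{"slide":[0,0,0],"turn":[0,0,0],"fingers":50},{"slide":[0,0,0],"turn":[0,0,0],"fingers":50},{"slide":[0,0,0],"turn":[0,0,0],"fingers":50},{"slide":[0,0,0],"turn":[0,0,0],"fingers":50},{"slide":[0,0,0],"turn":[0,0,0],"fingers":50}]}}

```text
time: 32.8
position: [0.4356, 0.3328, -0.0145]
ee_rot: [[-1.0, 0.001, 0.0], [0.001, 1.0, 0.0], [-0.0, 0.0, -1.0]]
force: [0.9, -1.0, 2.7]
grip_width: 0.612
gripper_force: 12.0
```

Request:
{"op": "apply_moves", "data": {"plan": [{"slide":[0,0,1],"turn":[0,0,0],"fingers":45},{"slide":[0,0,3],"turn":[0,0,0],"fingers":45},{"slide":[0,0,4.5],"turn":[0,0,0],"fingers":45},{"slide":[0,0,4.5],"turn":[0,0,0],"fingers":45},{"slide":[0,0,4.5],"turn":[0,0,0],"fingers":45},{"slide":[0,0,1],"turn":[0,0,0],"fingers":45},{"slide":[0,-2,0],"turn":[0,0,0],"fingers":45},{"slide":[0.4,-4.5,0],"turn":[0,0,0],"fingers":45}], "force": 30}}

```text
time: 33.6
position: [0.4385, 0.269, 0.1697]
ee_rot: [[-1.0, -0.004, -0.0], [-0.004, 1.0, 0.001], [0.0, 0.001, -1.0]]
force: [1.2, -1.3, -2.8]
grip_width: 0.61
gripper_force: 30.0
```

Request:
{"op": "apply_moves", "data": {"plan": [{"slide":[0.4,-4.5,0],"turn":[0,0,0],"fingers":45},{"slide":[0.4,-4.5,0],"turn":[0,0,0],"fingers":45},{"slide":[0.4,-4.5,0],"turn":[0,0,0],"fingers":45},{"slide":[0.4,-4.5,0],"turn":[0,0,0],"fingers":45},{"slide":[0.4,-4.5,0],"turn":[0,0,0],"fingers":45},{"slide":[0.4,-4.5,0],"turn":[0,0,0],"fingers":45},{"slide":[0.4,-4.5,0],"turn":[0,0,0],"fingers":45},{"slide":[0.4,-4.5,0],"turn":[0,0,0],"fingers":45}]}}

```text
time: 34.4
position: [0.4699, -0.0935, 0.1686]
ee_rot: [[-1.0, 0.001, -0.003], [0.001, 1.0, 0.001], [0.003, 0.001, -1.0]]
force: [-0.0, 1.0, -2.2]
grip_width: 0.61
gripper_force: 30.0
```

Request:
{"op": "apply_moves", "data": {"plan": [{"slide":[0.4,-4.5,0],"turn":[0,0,0],"fingers":45},{"slide":[0,-3,0],"turn":[0,0,0],"fingers":45},{"slide":[0,0,0],"turn":[0,0,0],"fingers":45},{"slide":[0,0,0],"turn":[0,0,0],"fingers":45}]}}

```text
time: 34.8
position: [0.4741, -0.1669, 0.1686]
ee_rot: [[-1.0, 0.003, -0.003], [0.003, 1.0, 0.002], [0.003, 0.002, -1.0]]
force: [0.2, -0.3, -2.6]
grip_width: 0.611
gripper_force: 30.0
```

```bash
python3 - <<'E'
from h import *
print(env.read_state()["position"])
a=env.grab_frame("scene");b=env.grab_frame("top")
c=np.hstack([cv2.resize(a[225:305,300:380],(400,400),interpolation=3),cv2.resize(b[185:245,185:245],(400,400),interpolation=3)])
cv2.imwrite("pics/s11.png",np.clip(c*1.5,0,255).astype(np.uint8))
E
```

```text
[ 0.47411622 -0.16686765  0.16856878]
```

View pics/s11.png

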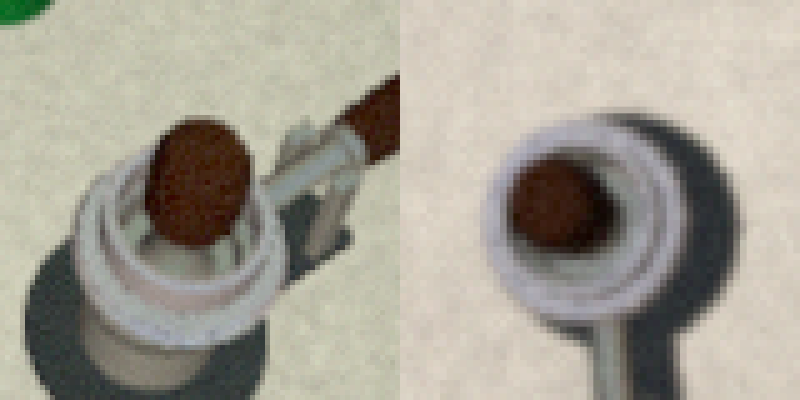

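The tamper stands upright in the ring. The knob is centred at top px about (209,215), where an upright tamper would put it, and the ring is still level. Now I'll set the leveller in the black rest.

Request:
{"op": "apply_moves", "data": {"plan": [{"slide":[0.25,-0.6,0],"turn":[0,0,0],"fingers":45},{"slide":[0,0,-4],"turn":[0,0,0],"fingers":45},{"slide":[0,0,-4],"turn":[0,0,0],"fingers":45},{"slide":[0,0,-4],"turn":[0,0,0],"fingers":45},{"slide":[0,0,-3],"turn":[0,0,0],"fingers":45},{"slide":[0,0,0],"turn":[0,0,0],"fingers":45},{"slide":[0,0,0],"turn":[0,0,0],"fingers":45},{"slide":[0,0,0],"turn":[0,0,0],"fingers":45}]}}

```text
time: 35.7
position: [0.4802, -0.1741, 0.0225]
ee_rot: [[-1.0, 0.0, 0.004], [-0.0, 1.0, -0.002], [-0.004, -0.002, -1.0]]
force: [0.4, 0.7, -2.4]
grip_width: 0.613
gripper_force: 30.0
```

Request:
{"op": "apply_moves", "data": {"plan": [{"slide":[0,0,0],"turn":[0,0,0],"fingers":45},{"slide":[0,0,-0.7],"turn":[0,0,0],"fingers":45},{"slide":[0,0,-0.7],"turn":[0,0,0],"fingers":45},{"slide":[0,0,0],"turn":[0,0,0],"fingers":45},{"slide":[0,0,0],"turn":[0,0,0],"fingers":45},{"slide":[0,0,0],"turn":[0,0,0],"fingers":45}]}}

```text
time: 36.3
position: [0.4779, -0.1733, 0.0062]
ee_rot: [[-1.0, 0.001, -0.0], [0.001, 1.0, 0.0], [0.0, 0.0, -1.0]]
force: [-0.1, 0.1, -2.7]
grip_width: 0.614
gripper_force: 30.0
```

Request:
{"op": "apply_moves", "data": {"plan": [{"slide":[-0.1,0,-0.5],"turn":[0,0,0],"fingers":45},{"slide":[0,0,-0.5],"turn":[0,0,0],"fingers":45},{"slide":[0,0,-0.3],"turn":[0,0,0],"fingers":45},{"slide":[0,0,-0.2],"turn":[0,0,0],"fingers":45},{"slide":[0,0,-0.2],"turn":[0,0,0],"fingers":45},{"slide":[0,0,0],"turn":[0,0,0],"fingers":45},{"slide":[0,0,0],"turn":[0,0,0],"fingers":45}]}}

```text
time: 37.0
position: [0.477, -0.1733, -0.0107]
ee_rot: [[-1.0, 0.001, 0.0], [0.001, 1.0, -0.0], [-0.0, -0.0, -1.0]]
force: [0.4, -0.1, -2.8]
grip_width: 0.61
gripper_force: 30.0
```

Request:
{"op": "apply_moves", "data": {"plan": [{"slide":[0,0,-0.1],"turn":[0,0,0],"fingers":45},{"slide":[0,0,0],"turn":[0,0,0],"fingers":75},{"slide":[0,0,0],"turn":[0,0,0],"fingers":90},{"slide":[0,0,0],"turn":[0,0,0],"fingers":90},{"slide":[0,0,0],"turn":[0,0,0],"fingers":90},{"slide":[0,0,4],"turn":[0,0,0],"fingers":90},{"slide":[0,0,4],"turn":[0,0,0],"fingers":90},{"slide":[0,0,4],"turn":[0,0,0],"fingers":90}]}}

```text
time: 37.8
position: [0.4765, -0.173, 0.1094]
ee_rot: [[-1.0, 0.001, -0.001], [0.001, 1.0, 0.0], [0.001, 0.0, -1.0]]
force: [1.2, -0.5, 0.5]
grip_width: 0.895
gripper_force: 0.0
```

Request:
{"op": "apply_moves", "data": {"plan": [{"slide":[0,-4,3],"turn":[0,0,0],"fingers":90},{"slide":[0,-4,2],"turn":[0,0,0],"fingers":90},{"slide":[0,-4,0],"turn":[0,0,0],"fingers":90},{"slide":[0,-4,0],"turn":[0,0,0],"fingers":90},{"slide":[0,0,0],"turn":[0,0,0],"fingers":90},{"slide":[0,0,0],"turn":[0,0,0],"fingers":90}]}}

```text
time: 38.4
position: [0.4765, -0.3336, 0.1579]
ee_rot: [[-1.0, 0.003, -0.0], [0.003, 1.0, 0.001], [0.0, 0.001, -1.0]]
force: [0.3, -0.1, 0.1]
grip_width: 0.898
gripper_force: 0.0
```

```bash
python3 - <<'E'
from h import *
s=env.read_state();print(s["position"],s["force"])
a=env.grab_frame("scene");b=env.grab_frame("top")
c=np.hstack([cv2.resize(a[140:305,230:395],(400,400),interpolation=3),cv2.resize(b[190:270,310:390],(400,400),interpolation=3)])
cv2.imwrite("pics/s12.png",np.clip(c*1.5,0,255).astype(np.uint8))
T=[(.4768,-.173,.032)]
print((proj(T,"scene")-[230,140])*400/165,(proj(T,"top")-[310,190])*5+[400,0])
E
```

```text
[ 0.4764686  -0.3335972   0.15789221] [ 0.25191    -0.12920919  0.13920051]
[[77.52882765 55.58373356]] [[592.87974955 186.1197123 ]]
```

View pics/s12.png

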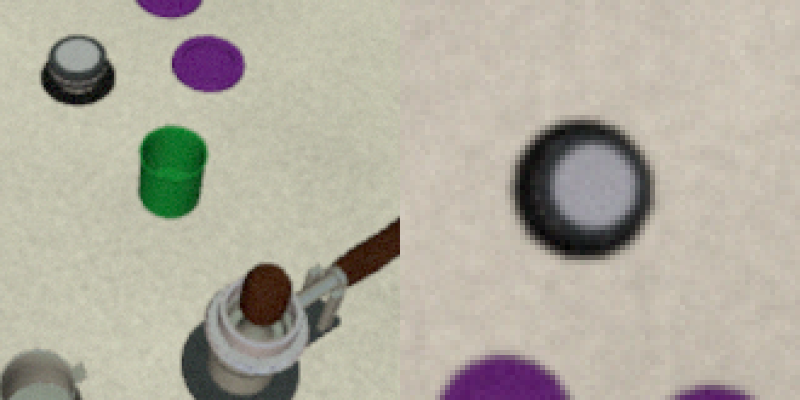

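The leveller's bright disc is at top crop (593,185). The fully seated prediction is (593,186), so it is home and level. The tamper stack is upright too, so I'm handing in.

```bash
python3 -c "
from bench import env
print(env.job_done())"
```

```text
the job is handed in; nothing more can be done
None
```

I handed the job in at about 38 s of the 128 s allowed: basket, dosing ring and tamper look seated on the portafilter and the leveller sits in the black rest, all upright in the last pictures; the judge gave no verdict.

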